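# Clip down and screw shut the lamp cover of a spectrophotometer

## Robot

A 6-joint arm with a two-finger parallel gripper is mounted at the origin on the work surface. World frame = base frame: x ahead of the robot, y to its left, z up, the work surface at z = 0. Lengths are in mm, angles in rad, forces in N, time in s.
With the tool pointing down it reaches from about 350 to 875 mm from the base axis. Payload 4.2 kg.
Tool frame: the origin (TCP) lies between the finger pads; the fingertips stand 8 mm ahead of it and the grasp point (between the pads) lies 11 mm behind it; z points along the fingers, y is the line along which they close (so a half turn about z gives the same grasp; the last joint's range is limited). The gripper opens to 85 mm and grips with 20 to 120 N. Pads are 22 mm wide; open, the fingers measure 114 mm over their backs; the gripper's body (76 mm by 85 mm) begins 54 mm behind the grasp point. The pads swing forward as they close: fully open they stand 13 mm farther back than shut.
Start: joints at [-0.913, 0.385, 0.008, 0, -1.194, -0.259], TCP at [242.709, -575.927, 239.312] pointing down, gripper open.
Joint ranges: [-3.14, 3.14], [-1.21, 2.06], [-1.07, 1.41], [-3.16, 2.05], [-2.99, -0.16], [-3.1, 3.1]. Speed limits (rad/s): [2.79, 2.79, 3.14, 3.14, 3.14, 3.14].

## Interface

Orientations are given as a unit quaternion [x, y, z, w].
In Python, from bench import read_state, get_image, camera_params, job_done gives the robot as it stands.
- The arm moves only by the tool drive_tool, never from a script. Its argument "moves" is a list that holds one entry, the list of rows, each a list of 7 numbers: the shift along the tool's x, y, z in m, then the turn, a rotation vector about the tool's x, y, z in rad, then the closure in counts, from 0 (fully open) to 255 (shut). A call has 1 to 8 rows; each row shifts and turns the commanded pose from where the row before left it, along the tool's axes as they then stand; what a row does not reach is not made up. A row lasts 1/12 s, in which the tool goes at most 41.7 mm and 7.16 degrees, less where a joint would pass 70% of its speed; a pose out of reach is approached as far as the arm can. A call is refused whole if a number of a shift passes 0.0417 or a number of a turn 0.125, either way. A call with a gripper value outside its range is refused whole. The fingers move at their own pace and stop on an object; the grip force is fixed at half the most. Time passes only in rows, so rows that do not move let the fingers close. It gives the time, the measured TCP pose, the force and the opening at its end, in the units of the state.
- read_state(): the state, without advancing time (a new reading comes with each control period).
- get_image(name): name is "scene" or "side" or "wrist"; returns the picture (384x512x3 uint8, blue, green, red); there is no depth.
- camera_params(name): a dict with "mtx" (3x3 intrinsics, pixels), "extrinsics" (4x4, takes a point from camera to world coordinates). Camera axes: x right, y up, looking along -z (the intrinsics and any distortion apply to the point x, -y, -z); pixel columns grow to the right and rows downward; lengths in mm; the calibration is good to about 2 mm. A picture is of the moment at which its call begins: read the wrist's pose just before it. camera_params takes no time and is no camera call; for the wrist camera it gives the pose at the moment of the call.
- job_done(): hands the job in, once; it reports no verdict.
The state is a dict: "clock": time; "joints": joint angles; "joint_vel": joint speeds; "joint_efforts": joint torques, N m; "position": TCP position; "ee_rot": TCP orientation; "contact_force": force on the tool from outside, world axes, zero at the start; "wrist_torque": the same for the moment, N m; "gripper_width": finger opening in mm.
Only numpy, scipy, OpenCV 4.12 (cv2) and the standard library are available. Lean on these libraries where they do the work, as an engineer would, in place of code of your own. Each camera call takes 0.05 s, during which the arm holds its last target. There are 200 camera calls.

## Task

The lamp of the spectrophotometer has been changed and its cover only rests on its clips: press it down corner by corner until all four clips click and it lies fully home. Then take the broad flat-blade screwdriver from the tool stand, push its blade into the slot of the cover's screw and, keeping it pressed in, drive the screw clockwise until it is tight; use the screwdriver for this, not the fingers. Finally stand the screwdriver upright in the tool stand again, fully down in its hole, and leave everything else where it is.

Things in the scene. Friction and masses are not known exactly. Their poses are not given: they have to be found in the camera images.
- bay: Lamp bay: opening in the deck of the spectrophotometer (pale fixed case 330 wide, 300 deep, 146 high; deck slopes down to the robot, 28 deg from level). Origin on the deck's surface, centre of the opening; x up the slope, y left, z square out of the deck. The deck reaches 106 mm down, 110 up, 87 right, 227 left of it; nothing on it but the cover is over 4 mm high. The case top beyond carries a 14 mm lid
- corner0 (a point): Press point on the cover's face at its lower right corner (bay -x, -y), over a clip. Cover: pale rigid plate 86 mm (x) by 112 mm (y), axes as the bay's; each press point is 31 mm (x), 44 mm (y) from its centre. Face 2 mm out of the deck (bay z) when clipped home, then stopped rigidly by bosses; about 7 mm out at the start. A clip takes 7 to 14 N, snapping through half-way; other corners may rise meanwhile
- corner1 (a point): The same at the cover's lower left corner (bay -x, +y)
- corner2 (a point): The same at the cover's upper right corner (bay +x, -y)
- corner3 (a point): The same at the cover's upper left corner (bay +x, +y)
- screw: Captive steel screw at the cover's centre, square to it: round head 18 mm across, 6.5 mm high, one straight slot right across, 3.6 mm wide, 4 mm deep, edges chamfered to 6 mm (blade play about 0.2 rad). Origin on the slot's floor on the axis, 4 mm below the head's top; x along the slot, z out along the axis. With cover home and screw tight the slot's floor is 4.7 mm out of the deck
- screw_turn (a joint): How far the screw has been driven, rad: grows as it turns clockwise seen from outside, sinking 0.4 mm per rad. It starts between 0.3 and 1.4 and is tight against its stop at 4.2. It takes 0.08 to 0.1 N m to turn; at the stop it turns no further
- driver: Broad flat-blade screwdriver, the only one in the stand with a flat-sided handle; stands upright, handle up. Origin mid-handle; z to the handle's end (43 mm); blade tip at z = -112 mm. Handle 81 long, 32 wide (x), 24 thick (y, two flats); blade 11 mm wide along x, 1.6 thick along y. Guard 34 mm across at z = -38 to -42 rests on the stand; then a 70 mm shank, 7 mm thick. About 110 g
- stand: Grey steel tool stand, fixed: level plate 60 mm (x) by 205 mm (y), top 85 mm above the bench, three 18 mm through holes at y = -70, 0, +70 mm. Origin under its centre on the bench, y along the row. One driver stands in each hole; which is where varies. The flat-sided handle's middle is then 127 mm up, its flats facing roughly along the stand's x
- cross_driver: Bystander: thin cross-tip screwdriver with a round handle 82 mm long, in the stand. Origin at the handle's lower end
- nut_driver: Bystander: nut driver with a round handle 70 mm long, in the stand. Origin at the handle's lower end
- old_lamp: Bystander: the old lamp capsule, 28 mm across, 38 mm high, on the bench before the instrument. Origin under its centre
- cuvette_box: Bystander: clear cuvette box 50 x 85 x 30 mm before the instrument. Origin under its centre
- tube_rack: Bystander: blue rack with six test tubes, 62 x 200 mm, 158 mm high, behind the stand. Origin under its centre
- beaker: Bystander: glass beaker 72 mm across, 95 mm high, on the left. Origin under its centre
- cylinder_100: Bystander: glass measuring cylinder, 220 mm high, foot 64 mm across, on the left. Origin under its centre
- blade_tip (a point): Tip of the flat-blade screwdriver, middle of its blade; axes as driver (x along the blade's width)
Things that resemble listed ones, but are neither listed nor needed, are in the scene too. What is shaped like the driver but purple is not meant.

How it is judged:
By the outcome, as a careful person would: the job done as asked, in the order asked, and still so for the second after the job is handed in, with the robot touching nothing.
It also fails if it takes over 72 s, if anything falls off the work surface, if the arm or the gripper's body presses on something with over 40 N, if the wrist force passes 120 N, or if a joint passes its speed limit or range.

## Working session

There is one attempt and no reset: what is moved stays moved. The work goes in short steps, Python scripts to look and compute and a tool call to move; the robot and the scene stay as the last step left them, time stands still between calls to the robot, and variables do not carry over. Pictures are saved under pics/ and viewed, on a budget of 10 in all, crops included, one or two more only if the job needs it, and the job is handed in when it is done.

Besides the shell and the picture viewer there is one more tool, called in YAML: its name, and indented under it one key for each argument. drive_tool: Moves the arm, as the interface text tells. Its arguments: {"type":"object","properties":{"moves":{"type":"array"}},"required":["moves"]}

```bash
ls; mkdir -p pics; python3 - <<'E'
from bench import *
import cv2,numpy as np
s=read_state();print({k:np.round(v,3).tolist() for k,v in s.items()})
a=get_image("scene");b=get_image("side");w=get_image("wrist")
for n,i in zip(("scene","side","wrist"),(a,b,w)):
    cv2.imwrite(f"pics/{n}0.png",i);p=camera_params(n);print(n,np.round(p["mtx"],1).tolist(),np.round(p["extrinsics"],3).tolist(),[k for k in p])
E
```

```text
pics
{'clock': 0.0, 'joints': [-0.913, 0.386, 0.007, -0.001, -1.194, -0.259], 'joint_vel': [0.001, 0.001, 0.001, 0.003, -0.001, -0.0], 'joint_efforts': [-0.0, -39.229, 18.841, 4.186, -0.005, 0.0], 'position': [242.482, -575.418, 238.214], 'ee_rot': [-0.198, 0.98, 0.001, -0.0], 'contact_force': [-0.302, 0.254, 0.068], 'wrist_torque': [0.044, 0.059, -0.044], 'gripper_width': 85.301}
scene [[403.7, 0.0, 254.1], [0.0, 403.7, 195.1], [0.0, 0.0, 1.0]] [[-0.729, -0.41, 0.548, 1422.177], [0.685, -0.418, 0.597, 967.609], [-0.016, 0.81, 0.586, 1087.392], [0.0, 0.0, 0.0, 1.0]] ['mtx', 'extrinsics']
side [[493.8, 0.0, 254.3], [0.0, 493.8, 189.3], [0.0, 0.0, 1.0]] [[0.693, 0.405, -0.596, -428.275], [-0.721, 0.413, -0.557, -945.926], [0.021, 0.816, 0.578, 1026.287], [0.0, 0.0, 0.0, 1.0]] ['mtx', 'extrinsics']
wrist [[338.2, 0.0, 256.5], [0.0, 338.2, 189.5], [0.0, 0.0, 1.0]] [[-0.389, -0.883, -0.262, 177.429], [0.921, -0.373, -0.111, -604.486], [0.001, -0.285, 0.959, 372.128], [0.0, 0.0, 0.0, 1.0]] ['mtx', 'extrinsics']
```

View pics/scene0.png

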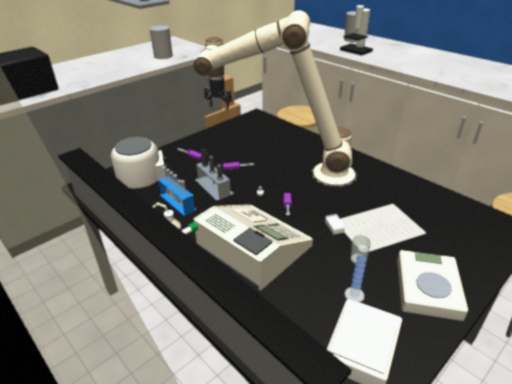

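View pics/side0.png

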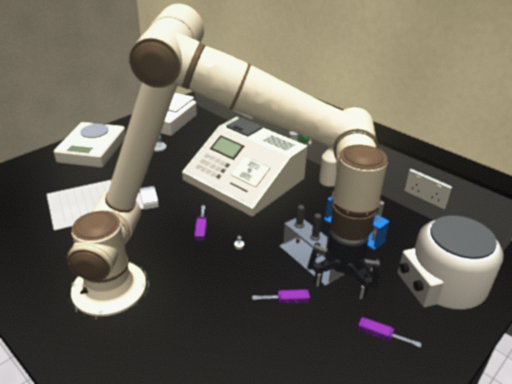

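In the scene view the stand is at about (213,180), with the instrument at (252,240). In the side view the cover is at about (248,170), with its slot screw on it. The stand is at (310,240), partly hidden by the gripper. The purple drivers lying on the bench are decoys.

```bash
cat > h.py <<'E'
from bench import *
import cv2,numpy as np
from scipy.spatial.transform import Rotation as R
def proj(P,c):
    E=c["extrinsics"];p=(np.atleast_2d(P)-E[:3,3])@E[:3,:3];p=p*[1,-1,-1];q=p@np.array(c["mtx"]).T;return q[:,:2]/q[:,2:]
def ray(px,c):
    d=np.linalg.inv(c["mtx"])@np.array([px[0],px[1],1.]);E=np.array(c["extrinsics"]);d=E[:3,:3]@(d*[1,-1,-1]);return E[:3,3],d/np.linalg.norm(d)
def hit(px,c,z): # on level plane
    o,d=ray(px,c);return o+d*(z-o[2])/d[2]
def tri(pc):
    A=np.zeros((3,3));b=np.zeros(3)
    for px,c in pc:
        o,d=ray(px,c);M=np.eye(3)-np.outer(d,d);A+=M;b+=M@o
    return np.linalg.solve(A,b)
def crop(i,x,y,w,h,k): return cv2.resize(i[y:y+h,x:x+w],None,fx=k,fy=k,interpolation=cv2.INTER_CUBIC)
E
python3 - <<'E'
from h import *
a=cv2.imread("pics/scene0.png");b=cv2.imread("pics/side0.png")
m=np.zeros((600,800,3),np.uint8)
m[:300,:400]=crop(a,160,140,100,75,4); m[:300,400:]=crop(a,190,195,130,97,4)[:300,:400] if 0 else cv2.resize(a[195:292,190:320],(400,300),interpolation=2)
m[300:,:400]=crop(b,275,190,100,75,4); m[300:,400:]=crop(b,200,130,100,75,4)
cv2.imwrite("pics/m1.png",m)
E
```

```text
(no output)
```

View pics/m1.png

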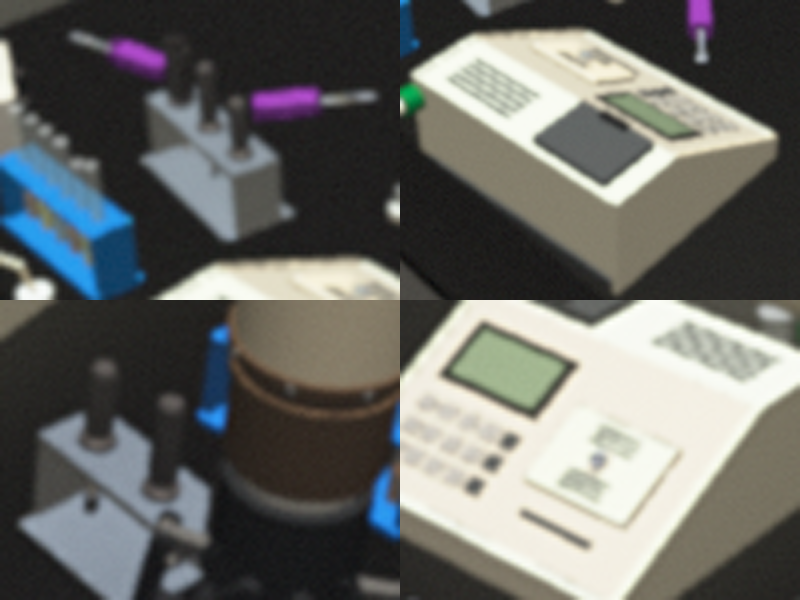

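```bash
python3 - <<'E'
from h import *
S=camera_params("scene");D=camera_params("side")
zc=146-110*np.sin(np.radians(28))+6.2;dz=43*np.sin(np.radians(28))
P={n:hit(p,D,z) for n,p,z in [("ul",(247.5,156.25),zc+dz),("ur",(270,168.75),zc+dz),("lr",(256.75,186.25),zc-dz),("ll",(231.75,174.5),zc-dz)]}
for k,v in P.items():print(k,v.round(1))
c=sum(P.values())/4;print("c",c.round(1)); 
for a,b in(("ul","ur"),("ll","lr"),("ll","ul"),("lr","ur")):
    v=P[b]-P[a];print(a,b,np.linalg.norm(v).round(1),np.degrees(np.arctan2(v[1],v[0])).round(1))
print("tops scene",[hit(p,S,z).round(0).tolist() for p,z in [((204.25,150),170),((205.25,164.25),87),((211.75,171.75),87),((220,178.25),87)]])
print("side bases",[hit(p,D,87).round(0).tolist() for p in [(299.5,225),(315.5,237.5)]])
E
```

```text
ul [632.8  81.4 120.7]
ur [629.9 -27.9 120.7]
lr [565.9 -28.5  80.4]
ll [555.4  80.8  80.4]
c [596.   26.4 100.6]
ul ur 109.4 -91.5
ll lr 109.8 -84.5
ll ul 87.4 0.5
lr ur 75.7 0.6
tops scene [[484.0, -387.0, 170.0], [480.0, -397.0, 87.0], [499.0, -323.0, 87.0], [506.0, -254.0, 87.0]]
side bases [[504.0, -264.0, 87.0], [493.0, -334.0, 87.0]]
```

```bash
cat >> h.py <<'E'
def pose():
    s=read_state();return np.array(s["position"]),R.from_quat(s["ee_rot"]),s
def bayR(psi): # columns: bay x,y,z in world
    return R.from_euler("z",psi,degrees=True)*R.from_euler("y",-28,degrees=True)
TB=R.from_matrix(np.array([[-1,0,0],[0,1,0],[0,0,-1.]])) # tool axes in bay
def plan(p1,R1,n,p0=None,R0=None):
    p,q,s=pose()
    if p0 is not None:p,q=p0,R0
    T=q.inv().apply(np.array(p1)-p)/1000;r=(q.inv()*R1).as_rotvec()
    M=sum(R.from_rotvec(r*k/n).as_matrix() for k in range(n));t=np.linalg.solve(M,T)
    print("tot mm",(T*1000).round(1),"rot",r.round(4),"| row x",n,":",t.round(5).tolist(),(r/n).round(4).tolist())
def st():
    p,q,s=pose();print("t",round(s["clock"],2),"p",p.round(1),"j",np.round(s["joints"],2),"F",np.round(s["contact_force"],1),"w",round(s["gripper_width"],1))
E
python3 - <<'E'
from h import *
n=bayR(0).apply([0,0,1]);print(n)
plan(np.array([596,26,100.])+150*n,bayR(0)*TB,24)
E
```

```text
[-0.46947156  0.          0.88294759]
tot mm [-494.4  444.5    6.7] rot [ 0.099  -0.4826  0.3902] | row x 24 : [-0.01654, 0.02224, 0.00385] [0.0041, -0.0201, 0.0163]
```

drive_tool:
  moves:
    - [[-0.0165,0.0222,0.0038,0.0041,-0.0201,0.0163,255],[-0.0165,0.0222,0.0038,0.0041,-0.0201,0.0163,255],[-0.0165,0.0222,0.0038,0.0041,-0.0201,0.0163,255],[-0.0165,0.0222,0.0038,0.0041,-0.0201,0.0163,255],[-0.0165,0.0222,0.0038,0.0041,-0.0201,0.0163,255],[-0.0165,0.0222,0.0038,0.0041,-0.0201,0.0163,255],[-0.0165,0.0222,0.0038,0.0041,-0.0201,0.0163,255],[-0.0165,0.0222,0.0038,0.0041,-0.0201,0.0163,255]]

```text
clock: 0.82
position: [309.3, -362.8, 216.0]
ee_rot: [-0.133, 0.988, 0.0, 0.082]
contact_force: [0.5, 0.1, 1.3]
gripper_width: -0.0
```

drive_tool:
  moves:
    - [[-0.0165,0.0222,0.0038,0.0041,-0.0201,0.0163,255],[-0.0165,0.0222,0.0038,0.0041,-0.0201,0.0163,255],[-0.0165,0.0222,0.0038,0.0041,-0.0201,0.0163,255],[-0.0165,0.0222,0.0038,0.0041,-0.0201,0.0163,255],[-0.0165,0.0222,0.0038,0.0041,-0.0201,0.0163,255],[-0.0165,0.0222,0.0038,0.0041,-0.0201,0.0163,255],[-0.0165,0.0222,0.0038,0.0041,-0.0201,0.0163,255],[-0.0165,0.0222,0.0038,0.0041,-0.0201,0.0163,255]]

```text
clock: 1.48
position: [405.2, -161.4, 213.2]
ee_rot: [-0.066, 0.984, -0.0, 0.164]
contact_force: [1.0, -1.0, 0.8]
gripper_width: -0.0
```

drive_tool:
  moves:
    - [[-0.0165,0.0222,0.0038,0.0041,-0.0201,0.0163,255],[-0.0165,0.0222,0.0038,0.0041,-0.0201,0.0163,255],[-0.0165,0.0222,0.0038,0.0041,-0.0201,0.0163,255],[-0.0165,0.0222,0.0038,0.0041,-0.0201,0.0163,255],[-0.0165,0.0222,0.0038,0.0041,-0.0201,0.0163,255],[-0.0165,0.0222,0.0038,0.0041,-0.0201,0.0163,255],[-0.0165,0.0222,0.0038,0.0041,-0.0201,0.0163,255],[-0.0165,0.0222,0.0038,0.0041,-0.0201,0.0163,255]]

```text
clock: 2.15
position: [524.9, 25.9, 233.6]
ee_rot: [0.0, 0.97, -0.0, 0.242]
contact_force: [0.0, -0.8, 0.7]
gripper_width: 0.0
```

```bash
python3 - <<'E'
from h import *
st();print(pose()[1].as_matrix().round(3).tolist())
c=camera_params("wrist");w=get_image("wrist");cv2.imwrite("pics/wrist1.png",w);np.save("w1.npy",np.array(c["extrinsics"]))
side=get_image("side");cv2.imwrite("pics/side1.png",side)
m=np.zeros((600,800,3),np.uint8);m[:300,:400]=cv2.resize(cv2.imread("pics/wrist0.png"),(400,300),interpolation=3)
m[:300,400:]=crop(side,275,190,100,75,4)
m[300:,:400]=cv2.resize(w,(400,300),interpolation=3);m[300:,400:]=crop(get_image("scene"),160,140,100,75,4)
cv2.imwrite("pics/m2.png",m)
E
```

```text
t 2.15 p [524.9  25.9 233.6] j [ 0.43  0.01 -0.76  0.53 -0.4  -2.45] F [ 0.  -0.8  0.7] w 0.0
[[-0.882, 0.0, 0.47], [0.0, 1.0, -0.0], [-0.47, -0.0, -0.882]]
```

View pics/m2.png

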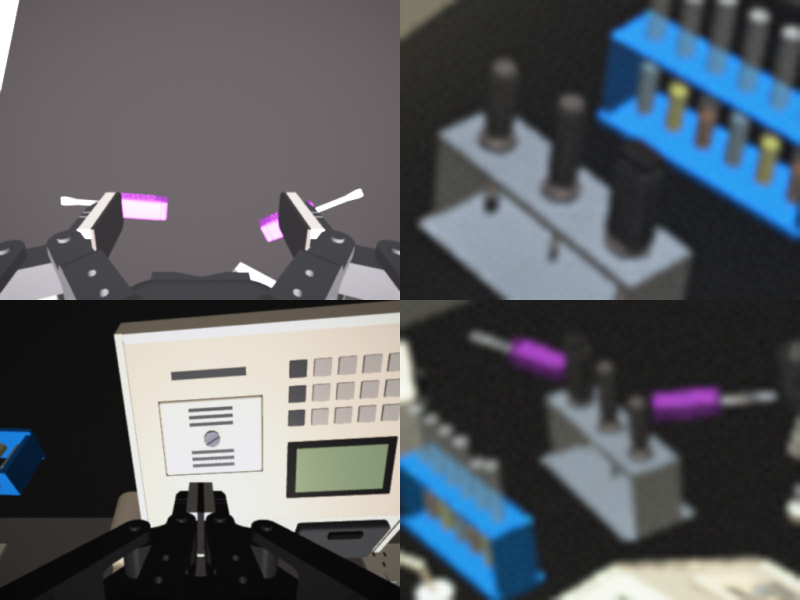

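The side crop at (632,200) of the montage shows the broad flat-sided black handle in the end hole nearest the robot's right. The other two, at (503,100) and (568,145), have thin round handles, so the broad one is the driver. The wrist view shows the cover at about (212,437), with the slot screw at its centre.

```bash
python3 - <<'E'
from h import *
w=cv2.imread("pics/wrist1.png");c=camera_params("wrist");c["extrinsics"]=np.load("w1.npy")
g=cv2.cvtColor(w,cv2.COLOR_BGR2GRAY);hs=cv2.cvtColor(w,cv2.COLOR_BGR2HSV)
print("cover hsv",hs[140:150,225].mean(0),"deck",hs[140:150,190].mean(0))
z=crop(w,190,110,165,125,4.8)[:600,:800]
# profile lines
m=((hs[...,1]<hs[145,190,1]*.5+hs[145,225,1]*.5)&(g>120)).astype(np.uint8)*255
m=cv2.morphologyEx(m,cv2.MORPH_OPEN,np.ones((3,3)));cs,_=cv2.findContours(m,0,2)
for k in sorted(cs,key=cv2.contourArea)[-4:]: print(cv2.contourArea(k),cv2.boundingRect(k),cv2.approxPolyDP(k,6,True).reshape(-1,2).tolist())
cv2.imwrite("pics/cov.png",z)
E
```

```text
cover hsv [ 30.3   2.9 236.3] deck [ 21.   21.6 236.1]
179.5 (482, 286, 30, 36) [[511, 286], [482, 321]]
6066.0 (148, 17, 364, 266) [[511, 17], [148, 45], [181, 280], [188, 275], [156, 50], [162, 56], [511, 28]]
9545.5 (187, 180, 325, 116) [[187, 244], [193, 290], [211, 284], [224, 248], [240, 243], [243, 232], [270, 233], [285, 245], [294, 275], [315, 290], [342, 279], [373, 295], [384, 284], [492, 280], [501, 291], [511, 280], [374, 281], [376, 255], [364, 253], [365, 217], [342, 180], [336, 220], [214, 227], [206, 199]]
11053.0 (206, 126, 128, 98) [[332, 126], [206, 134], [215, 222], [332, 217]]
```

View pics/cov.png

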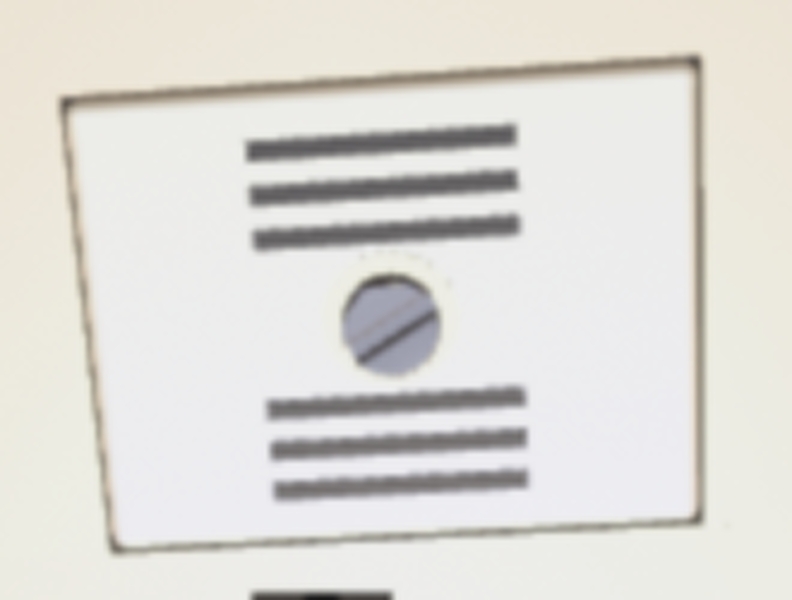

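The close view shows the cover with corners near (205,132), (334,125), (335,218) and (215,223) in full-image pixels. The screw is at (271,177), its slot rising to the right at about 30°.

```bash
python3 - <<'E'
from h import *
c=camera_params("wrist");c["extrinsics"]=E=np.load("w1.npy")
px=np.array([(72,108),(692,70),(695,520),(118,545)])/4.8+[190,110]
O=np.array([[-43,-56,0],[-43,56,0],[43,56,0],[43,-56,0.]])
ok,rv,tv=cv2.solvePnP(O,px,np.array(c["mtx"]),None,flags=cv2.SOLVEPNP_ITERATIVE)
F=np.diag([1,-1,-1.]);Rw=E[:3,:3]@F@R.from_rotvec(rv[:,0]).as_matrix();pw=E[:3,3]+E[:3,:3]@F@tv[:,0]
print("pnp centre",pw.round(1),"z",Rw[:,2].round(3),"x",Rw[:,0].round(3))
print("reproj",(cv2.projectPoints(O,rv,tv,np.array(c["mtx"]),None)[0][:,0]-px).round(2).tolist())
zc=146-110*np.sin(np.radians(28))
for psi in(0,1,2,3,4,5,6):
    B=bayR(psi);n=B.apply([0,0,1]);P=[]
    o0=np.array([pw[0],pw[1],zc]) # plane via centre, iterate
    for _ in range(5):
        P=[]
        for p in px:
            o,d=ray(p,c);P.append(o+d*((o0+7*n-o)@n)/(d@n))
        ce=np.mean(P,0); o0=o0+0*n; o0[:2]=(ce-7*n)[:2]
    L=B.inv().apply(np.array(P)-ce);print(psi,o0.round(1),ce.round(1),L[:,:2].round(1).tolist())
E
```

```text
pnp centre [604.9  38.7  92.6] z [-0.472 -0.051  0.88 ] x [0.878 0.067 0.474]
reproj [[-0.05, -0.08], [0.09, -0.16], [-0.3, 0.14], [0.27, 0.12]]
0 [600.9  38.7  94.4] [597.6  38.7 100.5] [[-38.1, -56.6], [-44.6, 51.0], [38.8, 57.1], [43.9, -51.5]]
1 [600.9  38.7  94.4] [597.6  38.7 100.5] [[-38.9, -56.0], [-43.9, 51.7], [39.5, 56.5], [43.3, -52.1]]
2 [600.9  38.7  94.4] [597.6  38.6 100.5] [[-39.7, -55.4], [-43.1, 52.4], [40.2, 55.8], [42.6, -52.8]]
3 [600.9  38.7  94.4] [597.6  38.5 100.5] [[-40.5, -54.8], [-42.4, 53.0], [40.8, 55.2], [42.0, -53.4]]
4 [600.9  38.6  94.4] [597.6  38.4 100.5] [[-41.3, -54.2], [-41.6, 53.7], [41.5, 54.6], [41.4, -54.1]]
5 [600.9  38.6  94.4] [597.6  38.3 100.5] [[-42.0, -53.5], [-40.8, 54.3], [42.2, 53.9], [40.7, -54.7]]
6 [600.9  38.6  94.4] [597.6  38.2 100.5] [[-42.8, -52.9], [-40.0, 54.9], [42.8, 53.3], [40.0, -55.3]]
```

```bash
python3 - <<'E'
from h import *
c=camera_params("wrist");c["extrinsics"]=np.load("w1.npy");D=camera_params("side")
wp=np.array([(72,108),(692,70),(695,520),(118,545)])/4.8+[190,110]
sp=[(256.75,186.25),(231.75,174.5),(247.5,156.25),(270,168.75)]
P=np.array([tri([(a,c),(b,D)]) for a,b in zip(wp,sp)]);print(P.round(1).tolist(),P.mean(0).round(1))
# PnP face plane; slot + screw
ce=np.array([604.9,38.7,92.6]);B=bayR(4.2);n=B.apply([0,0,1])
def onp(p,h):
    o,d=ray(p,c);return B.inv().apply(o+d*((ce+h*n-o)@n)/(d@n)-ce)
Z=lambda x,y:np.array([x/4.8+190,y/4.8+110])
for p in((391,326),):print("screw",onp(Z(*p),7).round(1))
for a,b in(((362,360),(434,316)),((355,335),(420,297)),((250,152),(515,133)),((275,490),(527,478))):
    u=onp(Z(*a),7);v=onp(Z(*b),7);d=v-u;print("slot ang from bay x",np.degrees(np.arctan2(d[1],d[0])).round(1),u.round(1),v.round(1))
st();print("j-> test")
E
```

```text
[[573.4, -20.4, 71.5], [565.5, 92.2, 69.7], [653.6, 102.2, 101.6], [646.6, -14.7, 109.6]] [609.8  39.9  88.1]
screw [-0.7 -0.   7. ]
slot ang from bay x 119.3 [ 5.5 -5.7  7. ] [-2.1  7.9  7. ]
slot ang from bay x 118.0 [ 0.7 -6.7  7. ] [-5.8  5.5  7. ]
slot ang from bay x 90.7 [-34.1 -23.5   7. ] [-34.6  23.7   7. ]
slot ang from bay x 89.9 [ 30.2 -23.6   7. ] [30.3 24.   7. ]
t 2.3 p [524.9  25.4 233.1] j [ 0.43  0.01 -0.76  0.53 -0.4  -2.44] F [ 0.3 -0.6 -0.2] w 0.3
j-> test
```

```bash
cat >> h.py <<'E'
CE=np.array([604.9,38.7,92.6]);PSI=4.2
def bp(x,y,z): # z above initial cover face
    return CE+bayR(PSI).apply([x,y,z])
def inbay(): 
    p,q,s=pose();b=bayR(PSI);print("tip in bay(face0)",(b.inv().apply(p-CE)-[0,0,8]).round(2),"F bay",b.inv().apply(s["contact_force"]).round(1),"rot",(q.inv()*(b*TB)).as_rotvec().round(3),"t",round(s["clock"],2))
E
python3 - <<'E'
from h import *
plan(bp(-31,-44,23),bayR(PSI)*TB,6)
E
```

```text
tot mm [ 23.3 -33.2 140.2] rot [-0.0351 -0.0008 -0.0625] | row x 6 : [0.00404, -0.00577, 0.02328] [-0.0059, -0.0001, -0.0104]
```

drive_tool:
  moves:
    - [[0.004,-0.0058,0.0233,-0.0059,-0.0001,-0.0104,255],[0.004,-0.0058,0.0233,-0.0059,-0.0001,-0.0104,255],[0.004,-0.0058,0.0233,-0.0059,-0.0001,-0.0104,255],[0.004,-0.0058,0.0233,-0.0059,-0.0001,-0.0104,255],[0.004,-0.0058,0.0233,-0.0059,-0.0001,-0.0104,255],[0.004,-0.0058,0.0233,-0.0059,-0.0001,-0.0104,255],[0,0,0,0,0,0,255]]

```text
clock: 2.88
position: [576.1, -16.4, 124.0]
ee_rot: [-0.035, 0.975, 0.019, 0.217]
contact_force: [-0.4, -0.2, -0.2]
gripper_width: 0.0
```

drive_tool:
  moves:
    - [[0,0,0.0015,0,0,0,255],[0,0,0.0015,0,0,0,255],[0,0,0.0015,0,0,0,255],[0,0,0.0015,0,0,0,255],[0,0,0.0015,0,0,0,255],[0,0,0.0015,0,0,0,255]]

```text
clock: 3.38
position: [580.4, -15.1, 121.3]
ee_rot: [-0.038, 0.975, 0.021, 0.217]
contact_force: [-0.5, 0.6, 0.9]
gripper_width: -0.4
```

```bash
python3 -c "
from h import *
st();inbay()"
```

```text
t 3.38 p [580.4 -15.1 121.3] j [ 0.26  0.28 -0.71  0.35 -0.16 -2.09] F [-0.5  0.6  0.9] w -0.4
tip in bay(face0) [-11.62 -51.9   30.63] F bay [0.1 0.6 1. ] rot [ 0.026 -0.05  -0.003] t 3.38
```

```bash
cat >> h.py <<'E'
PR=R.from_euler("z",PSI,degrees=True)*R.from_euler("y",-10,degrees=True)*TB
OFF=np.array([-11,0,8.])
def tipbay():
    p,q,s=pose();b=bayR(PSI);print("edge in bay(face0)",b.inv().apply(p+q.apply(OFF)-CE).round(2),"F bay",b.inv().apply(s["contact_force"]).round(1),"t",round(s["clock"],2),"j5",round(s["joints"][4],2))
def goto(x,y,z,n): plan(bp(x,y,z)-PR.apply(OFF),PR,n)
E
python3 - <<'E'
from h import *
print("n per mm in tool",PR.inv().apply(bayR(PSI).apply([0,0,-1])).round(3),"bay x,y in tool",PR.inv().apply(bayR(PSI).apply([1,0,0])).round(3),PR.inv().apply(bayR(PSI).apply([0,1,0])).round(3))
goto(-31,-44,12,6)
E
```

```text
n per mm in tool [-0.309  0.     0.951] bay x,y in tool [-0.951 -0.    -0.309] [0. 1. 0.]
tot mm [26.6  7.4 17.2] rot [0.0259 0.2644 0.0013] | row x 6 : [0.0041, 0.00126, 0.00333] [0.0043, 0.0441, 0.0002]
```

drive_tool:
  moves:
    - [[0.0041,0.0013,0.0033,0.0043,0.0441,0.0002,255],[0.0041,0.0013,0.0033,0.0043,0.0441,0.0002,255],[0.0041,0.0013,0.0033,0.0043,0.0441,0.0002,255],[0.0041,0.0013,0.0033,0.0043,0.0441,0.0002,255],[0.0041,0.0013,0.0033,0.0043,0.0441,0.0002,255],[0.0041,0.0013,0.0033,0.0043,0.0441,0.0002,255],[0,0,0,0,0,0,255]]

```text
clock: 3.97
position: [564.1, -7.8, 94.2]
ee_rot: [-0.037, 0.996, 0.003, 0.087]
contact_force: [0.2, -0.4, 0.7]
gripper_width: 0.1
```

```bash
python3 -c "
from h import *
st();tipbay();goto(-31,-44,8,4)"
```

```text
t 3.97 p [564.1  -7.8  94.2] j [ 0.29  0.36 -0.48  0.07 -0.55 -1.85] F [ 0.2 -0.4  0.7] w 0.1
edge in bay(face0) [-30.2  -43.35  11.05] F bay [ 0.5 -0.5  0.5] t 3.97 j5 -0.55
tot mm [-0.2 -0.7  3.2] rot [ 0.0001 -0.001   0.0003] | row x 4 : [-4e-05, -0.00016, 0.00079] [0.0, -0.0002, 0.0001]
```

drive_tool:
  moves:
    - [[-0.0004,0,0.0012,0,0,0,255],[-0.0004,0,0.0012,0,0,0,255],[-0.0004,0,0.0012,0,0,0,255],[-0.0004,0,0.0012,0,0,0,255],[-0.0004,0,0.0012,0,0,0,255],[-0.0004,0,0.0012,0,0,0,255],[-0.0004,0,0.0012,0,0,0,255]]

```text
clock: 4.55
position: [567.0, -8.3, 86.5]
ee_rot: [-0.036, 0.996, 0.003, 0.087]
contact_force: [-3.2, -2.2, 6.4]
gripper_width: -0.0
```

drive_tool:
  moves:
    - [[-0.0004,0,0.0012,0,0,0,255],[0,0,0,0,0,0,255]]

```text
clock: 4.72
position: [567.3, -8.3, 85.9]
ee_rot: [-0.036, 0.996, 0.003, 0.086]
contact_force: [-5.8, -1.1, 7.9]
gripper_width: 0.0
```

```bash
python3 -c "
from h import *
tipbay()"
```

```text
edge in bay(face0) [-31.36 -44.11   2.32] F bay [-1.4 -0.7  9.7] t 4.72 j5 -0.54
```

drive_tool:
  moves:
    - [[-0.0003,0,0.001,0,0,0,255],[0,0,0,0,0,0,255]]

```text
clock: 4.88
position: [567.4, -8.3, 85.6]
ee_rot: [-0.037, 0.996, 0.003, 0.086]
contact_force: [-7.8, 0.2, 12.3]
gripper_width: -0.2
```

drive_tool:
  moves:
    - [[-0.0003,0,0.001,0,0,0,255],[0,0,0,0,0,0,255]]

```text
clock: 5.05
position: [567.6, -8.3, 85.3]
ee_rot: [-0.037, 0.996, 0.003, 0.086]
contact_force: [-10.5, 0.3, 19.0]
gripper_width: 0.1
```

drive_tool:
  moves:
    - [[-0.0003,0,0.001,0,0,0,255],[0,0,0,0,0,0,255]]

```text
clock: 5.22
position: [567.6, -8.3, 85.1]
ee_rot: [-0.037, 0.996, 0.003, 0.086]
contact_force: [-13.8, 1.4, 23.2]
gripper_width: -0.1
```

```bash
python3 -c "
from h import *
tipbay()"
```

```text
edge in bay(face0) [-31.42 -44.14   1.39] F bay [-1.2  2.4 26.9] t 5.22 j5 -0.54
```

drive_tool:
  moves:
    - [[0.0009,0,-0.0029,0,0,0,255],[0.0009,0,-0.0029,0,0,0,255],[0.0009,0,-0.0029,0,0,0,255],[0.0003,0.03,-0.001,0,0,0,255],[0,0.03,0,0,0,0,255],[0,0.028,0,0,0,0,255],[0,0,0,0,0,0,255]]

```text
clock: 5.8
position: [558.4, 82.9, 91.5]
ee_rot: [-0.039, 0.995, 0.003, 0.087]
contact_force: [-1.0, 0.6, 1.1]
gripper_width: 0.2
```

```bash
python3 -c "
from h import *
tipbay();goto(-31,44,7,4)"
```

```text
edge in bay(face0) [-30.56  47.56   8.27] F bay [-0.3  0.7  1.4] t 5.8 j5 -0.54
tot mm [ 0.  -3.5  1.3] rot [ 0.0008 -0.0001  0.0044] | row x 4 : [1e-05, -0.00088, 0.00034] [0.0002, -0.0, 0.0011]
```

drive_tool:
  moves:
    - [[-0.0002,-0.0035,0.0008,0.0008,0,0.0044,255],[-0.0003,0,0.001,0,0,0,255]]

```text
clock: 5.97
position: [559.2, 75.9, 89.7]
ee_rot: [-0.034, 0.996, 0.003, 0.087]
contact_force: [0.4, -0.3, -0.3]
gripper_width: -0.3
```

drive_tool:
  moves:
    - [[-0.0003,0,0.001,0,0,0,255],[0,0,0,0,0,0,255]]

```text
clock: 6.13
position: [559.7, 75.0, 88.4]
ee_rot: [-0.033, 0.996, 0.003, 0.086]
contact_force: [0.4, 0.1, -0.4]
gripper_width: 0.2
```

drive_tool:
  moves:
    - [[-0.0003,0,0.001,0,0,0,255],[0,0,0,0,0,0,255]]

```text
clock: 6.3
position: [560.2, 75.4, 87.7]
ee_rot: [-0.034, 0.996, 0.003, 0.086]
contact_force: [-0.1, -0.5, -0.1]
gripper_width: -0.2
```

drive_tool:
  moves:
    - [[-0.0003,0,0.001,0,0,0,255],[0,0,0,0,0,0,255]]

```text
clock: 6.47
position: [560.7, 75.8, 87.0]
ee_rot: [-0.034, 0.996, 0.003, 0.087]
contact_force: [0.7, -0.6, -0.2]
gripper_width: 0.1
```

drive_tool:
  moves:
    - [[-0.0003,0,0.001,0,0,0,255],[0,0,0,0,0,0,255]]

```text
clock: 6.63
position: [560.9, 75.9, 86.4]
ee_rot: [-0.034, 0.996, 0.003, 0.086]
contact_force: [-1.8, -1.2, 3.4]
gripper_width: 0.2
```

drive_tool:
  moves:
    - [[-0.0003,0,0.001,0,0,0,255],[0,0,0,0,0,0,255]]

```text
clock: 6.8
position: [561.1, 75.9, 86.0]
ee_rot: [-0.034, 0.996, 0.003, 0.086]
contact_force: [-4.4, -0.3, 7.8]
gripper_width: 0.1
```

```bash
python3 -c "
from h import *
tipbay()"
```

```text
edge in bay(face0) [-31.33  40.25   2.39] F bay [-0.2  0.   9. ] t 6.8 j5 -0.53
```

drive_tool:
  moves:
    - [[-0.0003,0,0.001,0,0,0,255],[0,0,0,0,0,0,255]]

```text
clock: 6.97
position: [561.2, 75.9, 85.7]
ee_rot: [-0.034, 0.996, 0.002, 0.086]
contact_force: [-8.1, -1.0, 13.1]
gripper_width: 0.0
```

drive_tool:
  moves:
    - [[-0.0003,0,0.001,0,0,0,255],[0,0,0,0,0,0,255]]

```text
clock: 7.13
position: [561.3, 75.9, 85.5]
ee_rot: [-0.034, 0.996, 0.002, 0.086]
contact_force: [-11.8, 0.2, 18.6]
gripper_width: -0.2
```

drive_tool:
  moves:
    - [[-0.0003,0,0.001,0,0,0,255],[0,0,0,0,0,0,255]]

```text
clock: 7.3
position: [561.4, 75.9, 85.3]
ee_rot: [-0.034, 0.996, 0.002, 0.086]
contact_force: [-16.2, 0.1, 25.0]
gripper_width: 0.3
```

drive_tool:
  moves:
    - [[-0.0003,0,0.001,0,0,0,255],[0,0,0,0,0,0,255]]

```text
clock: 7.47
position: [561.5, 75.9, 85.1]
ee_rot: [-0.034, 0.996, 0.002, 0.086]
contact_force: [-19.1, 1.7, 29.8]
gripper_width: -0.8
```

```bash
python3 -c "
from h import *
tipbay()"
```

```text
edge in bay(face0) [-31.37  40.18   1.37] F bay [-2.7  3.1 35.2] t 7.47 j5 -0.53
```

```bash
python3 - <<'E'
from h import *
c=camera_params("wrist");w=get_image("wrist");s=get_image("side");S=get_image("scene");cv2.imwrite("pics/w2.png",w)
print(proj(bp(-31,40,1.4),c).round(0),proj(bp(-31,40,1.4),camera_params("side")).round(0))
m=np.zeros((600,800,3),np.uint8);m[:300,:400]=cv2.resize(w,(400,300),interpolation=3)
m[:300,400:]=crop(s,200,130,100,75,4)
m[300:,:400]=crop(w,160,200,200,150,2);m[300:,400:]=crop(S,220,190,100,75,4)
cv2.imwrite("pics/m3.png",m)
E
```

```text
[[258. 272.]] [[236. 173.]]
```

View pics/m3.png

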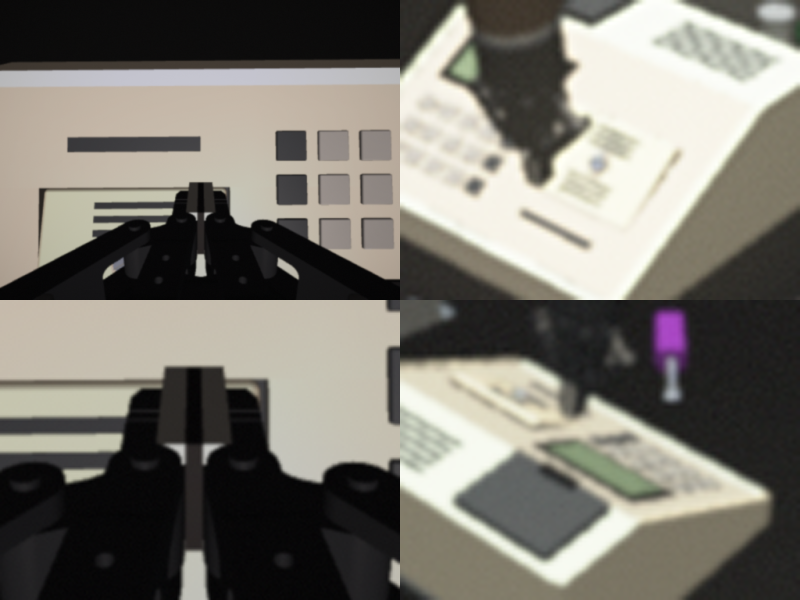

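```bash
python3 - <<'E'
from h import *
print(bp(-2,0,7.5).round(1).tolist())
E
sed -i 's/^CE=.*/CE=np.array([599.6,38.2,98.3]);PSI=4.2/' h.py
python3 - <<'E'
from h import *
print(bayR(PSI).inv().apply(np.array([599.6,38.2,98.3])-[604.9,38.7,92.6]))
tipbay();p,q,s=pose()
plan(bp(31,44,10)-PR.apply(OFF),PR,4,p+bayR(PSI).apply([0,0,9]),q)
E
```

```text
[599.6, 38.3, 98.3]
[-2.02339985 -0.11049479  7.53151007]
edge in bay(face0) [-29.32  40.29  -6.16] F bay [-2.8  3.3 35.3] t 7.62 j5 -0.53
tot mm [-55.1   3.8 -25.6] rot [-0.0022 -0.0024 -0.004 ] | row x 4 : [-0.01377, 0.00094, -0.00638] [-0.0005, -0.0006, -0.001]
```

drive_tool:
  moves:
    - [[0.0009,0,-0.0029,0,0,0,255],[0.0009,0,-0.0029,0,0,0,255],[0.0009,0,-0.0029,0,0,0,255],[-0.0138,0.0009,-0.0064,-0.0005,-0.0006,-0.001,255],[-0.0138,0.0009,-0.0064,-0.0005,-0.0006,-0.001,255],[-0.0138,0.0009,-0.0064,-0.0005,-0.0006,-0.001,255],[-0.0138,0.0009,-0.0064,-0.0005,-0.0006,-0.001,255],[0,0,0,0,0,0,255]]

```text
clock: 8.28
position: [612.3, 84.2, 126.0]
ee_rot: [-0.036, 0.995, 0.004, 0.09]
contact_force: [0.6, -0.4, 1.1]
gripper_width: 0.1
```

```bash
python3 -c "
from h import *
tipbay();goto(31,44,5,4)"
```

```text
edge in bay(face0) [35.23 44.92  6.02] F bay [ 1.  -0.4  0.7] t 8.28 j5 -0.67
tot mm [ 3.7 -0.9  2.2] rot [ 0.0023  0.0068 -0.0002] | row x 4 : [0.00092, -0.00023, 0.00055] [0.0006, 0.0017, -0.0]
```

drive_tool:
  moves:
    - [[0.0037,-0.0009,0.0022,0.0023,0.0068,0,255],[0,0,0,0,0,0,255]]

```text
clock: 8.45
position: [603.7, 81.4, 119.7]
ee_rot: [-0.036, 0.996, 0.002, 0.082]
contact_force: [-1.0, -0.7, -1.1]
gripper_width: 0.2
```

drive_tool:
  moves:
    - [[-0.0003,0,0.001,0,0,0,255],[-0.0003,0,0.001,0,0,0,255]]

```text
clock: 8.62
position: [605.6, 81.8, 118.9]
ee_rot: [-0.036, 0.996, 0.002, 0.084]
contact_force: [-0.5, 0.4, 0.0]
gripper_width: 0.1
```

drive_tool:
  moves:
    - [[-0.0003,0,0.001,0,0,0,255],[-0.0003,0,0.001,0,0,0,255]]

```text
clock: 8.78
position: [606.9, 82.0, 117.7]
ee_rot: [-0.036, 0.996, 0.002, 0.084]
contact_force: [-3.5, 0.5, 4.3]
gripper_width: 0.2
```

drive_tool:
  moves:
    - [[-0.0003,0,0.001,0,0,0,255],[0,0,0,0,0,0,255]]

```text
clock: 8.95
position: [607.4, 82.1, 117.2]
ee_rot: [-0.036, 0.996, 0.002, 0.084]
contact_force: [-4.2, 0.3, 4.5]
gripper_width: 0.2
```

drive_tool:
  moves:
    - [[-0.0003,0,0.001,0,0,0,255],[0,0,0,0,0,0,255]]

```text
clock: 9.12
position: [608.0, 82.2, 116.6]
ee_rot: [-0.036, 0.996, 0.002, 0.084]
contact_force: [-3.8, 0.7, 5.2]
gripper_width: 0.1
```

drive_tool:
  moves:
    - [[-0.0003,0,0.001,0,0,0,255],[0,0,0,0,0,0,255]]

```text
clock: 9.28
position: [609.0, 82.3, 115.1]
ee_rot: [-0.036, 0.996, 0.003, 0.085]
contact_force: [1.2, -0.0, -0.1]
gripper_width: -0.1
```

```bash
python3 -c "
from h import *
tipbay()"
```

```text
edge in bay(face0) [26.98 43.29 -2.1 ] F bay [ 1.  -0.1 -0.7] t 9.28 j5 -0.66
```

drive_tool:
  moves:
    - [[-0.0003,0,0.001,0,0,0,255],[-0.0003,0,0.001,0,0,0,255],[-0.0003,0,0.001,0,0,0,255]]

```text
clock: 9.53
position: [609.9, 82.3, 113.6]
ee_rot: [-0.036, 0.996, 0.002, 0.084]
contact_force: [-10.8, 1.8, 16.8]
gripper_width: -0.2
```

drive_tool:
  moves:
    - [[-0.0003,0,0.001,0,0,0,255],[-0.0003,0,0.001,0,0,0,255]]

```text
clock: 9.7
position: [610.1, 82.3, 113.4]
ee_rot: [-0.037, 0.996, 0.002, 0.084]
contact_force: [-18.4, 2.1, 26.8]
gripper_width: 0.2
```

drive_tool:
  moves:
    - [[-0.0003,0,0.001,0,0,0,255],[0,0,0,0,0,0,255]]

```text
clock: 9.87
position: [610.2, 82.3, 113.4]
ee_rot: [-0.037, 0.996, 0.002, 0.084]
contact_force: [-17.9, 2.5, 27.1]
gripper_width: -0.1
```

```bash
python3 -c "
from h import *
tipbay();p,q,s=pose();plan(bp(31,-44,5)-PR.apply(OFF),PR,4,p+bayR(PSI).apply([0,0,10]),q)"
```

```text
edge in bay(face0) [27.16 43.18 -4.23] F bay [-2.9  3.8 32.2] t 9.87 j5 -0.66
tot mm [ -3.8 -87.2  -0.2] rot [-0.0022 -0.0065  0.0002] | row x 4 : [-0.00096, -0.0218, -7e-05] [-0.0005, -0.0016, 0.0001]
```

drive_tool:
  moves:
    - [[0.001,0,-0.0032,0,0,0,255],[0.001,0,-0.0032,0,0,0,255],[0.001,0,-0.0032,0,0,0,255],[-0.001,-0.0218,0,0,-0.0016,0,255],[-0.001,-0.0218,0,0,-0.0016,0,255],[-0.001,-0.0218,0,0,-0.0016,0,255],[-0.001,-0.0218,0,0,-0.0016,0,255],[0,0,0,0,0,0,255]]

```text
clock: 10.53
position: [617.4, -7.6, 118.4]
ee_rot: [-0.034, 0.996, 0.002, 0.087]
contact_force: [0.4, 1.6, 0.4]
gripper_width: 0.0
```

```bash
python3 -c "
from h import *
tipbay();goto(31,-44,4,4)"
```

```text
edge in bay(face0) [ 3.011e+01 -4.700e+01 -3.000e-02] F bay [0.6 1.5 0.1] t 10.53 j5 -0.67
tot mm [ 0.4  2.9 -4.1] rot [-0.0021 -0.0001 -0.0043] | row x 4 : [0.0001, 0.00073, -0.00103] [-0.0005, -0.0, -0.0011]
```

drive_tool:
  moves:
    - [[0,0.0029,-0.001,-0.0021,0,-0.0043,255],[0,0,0,0,0,0,255]]

```text
clock: 10.7
position: [617.1, -1.4, 119.9]
ee_rot: [-0.038, 0.995, 0.004, 0.088]
contact_force: [0.1, 0.3, -0.0]
gripper_width: 0.0
```

drive_tool:
  moves:
    - [[-0.0003,0,0.001,0,0,0,255],[-0.0003,0,0.001,0,0,0,255]]

```text
clock: 10.87
position: [618.0, -0.8, 118.1]
ee_rot: [-0.039, 0.995, 0.004, 0.088]
contact_force: [-0.6, 0.6, 0.3]
gripper_width: 0.2
```

drive_tool:
  moves:
    - [[-0.0003,0,0.001,0,0,0,255],[-0.0003,0,0.001,0,0,0,255]]

```text
clock: 11.03
position: [618.8, -1.0, 116.2]
ee_rot: [-0.039, 0.995, 0.004, 0.088]
contact_force: [-0.1, 0.6, -0.7]
gripper_width: -0.2
```

drive_tool:
  moves:
    - [[-0.0003,0,0.001,0,0,0,255],[-0.0003,0,0.001,0,0,0,255]]

```text
clock: 11.2
position: [619.3, -1.1, 115.4]
ee_rot: [-0.039, 0.995, 0.003, 0.087]
contact_force: [-8.1, 2.8, 11.8]
gripper_width: 0.3
```

drive_tool:
  moves:
    - [[-0.0003,0,0.001,0,0,0,255],[-0.0003,0,0.001,0,0,0,255]]

```text
clock: 11.37
position: [619.6, -1.2, 115.1]
ee_rot: [-0.039, 0.995, 0.003, 0.087]
contact_force: [-14.9, 2.8, 22.1]
gripper_width: 0.3
```

```bash
python3 -c "
from h import *
tipbay()"
```

```text
edge in bay(face0) [ 30.93 -40.67  -4.16] F bay [-2.5  3.9 26.4] t 11.37 j5 -0.66
```

```bash
python3 -c "
from h import *
p,q,s=pose();plan(bp(-31,-44,-1)-PR.apply(OFF),PR,4,p+bayR(PSI).apply([0,0,10]),q)"
```

```text
tot mm [56.8 -3.  25.7] rot [ 0.0005 -0.0005  0.0046] | row x 4 : [0.0142, -0.00078, 0.00642] [0.0001, -0.0001, 0.0012]
```

drive_tool:
  moves:
    - [[0.001,0,-0.0032,0,0,0,255],[0.001,0,-0.0032,0,0,0,255],[0.001,0,-0.0032,0,0,0,255],[0.0142,-0.0008,0.0064,0,0,0.0012,255],[0.0142,-0.0008,0.0064,0,0,0.0012,255],[0.0142,-0.0008,0.0064,0,0,0.0012,255],[0.0142,-0.0008,0.0064,0,0,0.0012,255],[0,0,0,0,0,0,255]]

```text
clock: 12.03
position: [562.3, -9.5, 85.4]
ee_rot: [-0.036, 0.996, 0.003, 0.086]
contact_force: [-1.7, -0.5, 1.6]
gripper_width: 0.1
```

drive_tool:
  moves:
    - [[0,0,0,0,0,0,255]]

```text
clock: 12.12
position: [564.1, -9.2, 86.3]
ee_rot: [-0.036, 0.996, 0.003, 0.086]
contact_force: [-2.4, -0.3, 1.1]
gripper_width: 0.1
```

```bash
python3 -c "
from h import *
tipbay()"
```

```text
edge in bay(face0) [-31.95 -44.66  -3.39] F bay [-1.6 -0.1  2.1] t 12.12 j5 -0.54
```

drive_tool:
  moves:
    - [[-0.0003,0,0.001,0,0,0,255],[0,0,0,0,0,0,255]]

```text
clock: 12.28
position: [564.5, -9.2, 86.0]
ee_rot: [-0.036, 0.996, 0.003, 0.086]
contact_force: [-7.8, 0.7, 9.5]
gripper_width: 0.1
```

drive_tool:
  moves:
    - [[-0.0003,0,0.001,0,0,0,255],[0,0,0,0,0,0,255]]

```text
clock: 12.45
position: [564.6, -9.2, 85.8]
ee_rot: [-0.036, 0.996, 0.003, 0.086]
contact_force: [-11.9, 0.8, 14.7]
gripper_width: 0.1
```

drive_tool:
  moves:
    - [[-0.0003,0,0.001,0,0,0,255],[0,0,0,0,0,0,255]]

```text
clock: 12.62
position: [564.8, -9.2, 85.6]
ee_rot: [-0.036, 0.996, 0.003, 0.086]
contact_force: [-14.3, 2.0, 19.9]
gripper_width: 0.1
```

drive_tool:
  moves:
    - [[-0.0003,0,0.001,0,0,0,255],[0,0,0,0,0,0,255]]

```text
clock: 12.78
position: [564.9, -9.2, 85.3]
ee_rot: [-0.036, 0.996, 0.003, 0.085]
contact_force: [-17.0, 2.1, 24.8]
gripper_width: 0.3
```

drive_tool:
  moves:
    - [[-0.0003,0,0.001,0,0,0,255],[0,0,0,0,0,0,255]]

```text
clock: 12.95
position: [565.0, -9.3, 85.0]
ee_rot: [-0.036, 0.996, 0.003, 0.085]
contact_force: [-20.2, 3.3, 30.3]
gripper_width: 0.1
```

```bash
python3 -c "
from h import *
tipbay()"
```

```text
edge in bay(face0) [-31.87 -44.82  -4.98] F bay [-3.4  4.7 36.1] t 12.95 j5 -0.54
```

drive_tool:
  moves:
    - [[0.0009,0,-0.0029,0,0,0,255],[0.0009,0,-0.0029,0,0,0,255],[0.0009,0,-0.0029,0,0,0,255],[0,0.03,0,0,0,-0.002,255],[0,0.03,0,0,0,-0.002,255],[0,0.028,0,0,0,0,255],[0,0,0,0,0,0,255],[0,0,0,0,0,0,255]]

```text
clock: 13.62
position: [557.4, 80.4, 89.9]
ee_rot: [-0.039, 0.995, 0.004, 0.088]
contact_force: [0.0, -1.0, -0.3]
gripper_width: 0.4
```

```bash
python3 -c "
from h import *
tipbay();goto(-31,44,-3,4)"
```

```text
edge in bay(face0) [-30.36  45.28  -0.1 ] F bay [-0.2 -1.  -0.3] t 13.62 j5 -0.53
tot mm [-0.3 -1.2  2.9] rot [0.0016 0.0017 0.0054] | row x 4 : [-7e-05, -0.0003, 0.00073] [0.0004, 0.0004, 0.0014]
```

drive_tool:
  moves:
    - [[-0.0006,-0.001,0.002,0,0,0.005,255],[-0.0003,0,0.001,0,0,0,255]]

```text
clock: 13.78
position: [558.4, 77.3, 86.8]
ee_rot: [-0.035, 0.996, 0.004, 0.087]
contact_force: [-0.4, 0.5, 2.0]
gripper_width: -0.1
```

drive_tool:
  moves:
    - [[-0.0003,0,0.001,0,0,0,255],[0,0,0,0,0,0,255]]

```text
clock: 13.95
position: [558.6, 77.2, 86.6]
ee_rot: [-0.035, 0.996, 0.004, 0.087]
contact_force: [-3.3, 1.8, 4.7]
gripper_width: 0.1
```

drive_tool:
  moves:
    - [[-0.0003,0,0.001,0,0,0,255],[0,0,0,0,0,0,255]]

```text
clock: 14.12
position: [558.7, 77.2, 86.4]
ee_rot: [-0.035, 0.996, 0.004, 0.087]
contact_force: [-7.1, 2.3, 11.3]
gripper_width: 0.3
```

drive_tool:
  moves:
    - [[-0.0003,0,0.001,0,0,0,255],[0,0,0,0,0,0,255]]

```text
clock: 14.28
position: [558.8, 77.3, 86.2]
ee_rot: [-0.035, 0.996, 0.004, 0.087]
contact_force: [-11.2, 3.4, 16.6]
gripper_width: 0.3
```

drive_tool:
  moves:
    - [[-0.0003,0,0.001,0,0,0,255],[0,0,0,0,0,0,255]]

```text
clock: 14.45
position: [558.9, 77.2, 86.0]
ee_rot: [-0.035, 0.996, 0.003, 0.087]
contact_force: [-14.7, 3.6, 21.8]
gripper_width: 0.0
```

drive_tool:
  moves:
    - [[-0.0003,0,0.001,0,0,0,255],[0,0,0,0,0,0,255]]

```text
clock: 14.62
position: [559.0, 77.3, 85.7]
ee_rot: [-0.035, 0.996, 0.003, 0.087]
contact_force: [-18.6, 4.4, 27.6]
gripper_width: 0.1
```

```bash
python3 -c "
from h import *
tipbay()"
```

```text
edge in bay(face0) [-31.09  41.91  -4.46] F bay [-3.1  5.7 32.9] t 14.62 j5 -0.52
```

```bash
python3 -c "
from h import *
p,q,s=pose();plan(bp(-25,0,110),PR,5,p+bayR(PSI).apply([0,0,9]),q)"
```

```text
tot mm [ 15.7 -42.  -94.2] rot [ 0.0001  0.0001 -0.0029] | row x 5 : [0.00314, -0.00839, -0.01884] [0.0, 0.0, -0.0006]
```

drive_tool:
  moves:
    - [[0.0009,0,-0.0029,0,0,0,255],[0.0009,0,-0.0029,0,0,0,255],[0.0009,0,-0.0029,0,0,0,255],[0.0039,-0.0105,-0.0235,0,0,0,255],[0.0039,-0.0105,-0.0235,0,0,0,255],[0.0039,-0.0105,-0.0235,0,0,0,255],[0.0039,-0.0105,-0.0235,0,0,0,255],[0,0,0,0,0,0,255]]

```text
clock: 15.28
position: [529.1, 32.4, 184.8]
ee_rot: [-0.035, 0.995, 0.005, 0.091]
contact_force: [0.6, 0.9, -0.2]
gripper_width: -0.1
```

drive_tool:
  moves:
    - [[0,0,0,0,0,0,255]]

```text
clock: 15.37
position: [528.2, 32.9, 181.6]
ee_rot: [-0.035, 0.995, 0.004, 0.089]
contact_force: [-0.1, 0.7, -0.2]
gripper_width: 0.2
```

```bash
python3 - <<'E'
from h import *
st();tipbay()
c=camera_params("wrist");w=get_image("wrist");cv2.imwrite("pics/w3.png",w);np.save("w3.npy",np.array(c["extrinsics"]))
q=proj(bp(0,0,0),c)[0];print(q,proj(np.array([bp(x,y,-4) for x in(-43,43) for y in(-56,56)]),c).round(0).tolist())
x,y=int(q[0])-80,int(q[1])-60;print(x,y)
cv2.imwrite("pics/w3c.png",crop(w,x,y,160,120,5))
s=get_image("side");cv2.imwrite("pics/side3.png",s)
E
```

```text
t 15.37 p [528.2  32.9 181.6] j [ 0.4   0.19 -0.47  0.08 -0.74 -1.96] F [-0.1  0.7 -0.2] w 0.2
edge in bay(face0) [-16.12  -0.13  96.17] F bay [-0.1  0.7 -0.1] t 15.37 j5 -0.74
[257.76541487 264.60320495] [[185.0, 208.0], [330.0, 207.0], [184.0, 320.0], [331.0, 320.0]]
177 204
```

View pics/w3c.png

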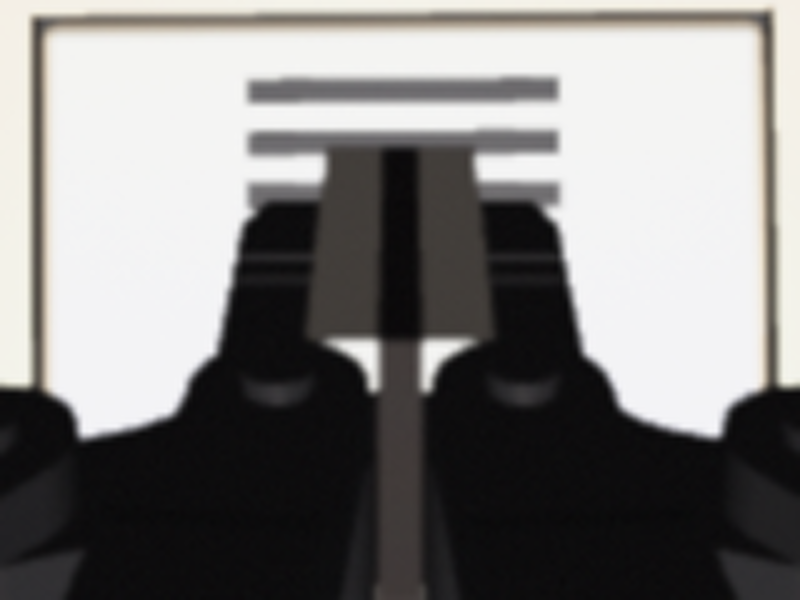

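Cover edges now match the predicted home plane to within a pixel: corners at (184.6,208) and (331,207). The fingers hide the screw here. Next I go to the stand.

```bash
cat >> h.py <<'E'
def vert(yaw): return R.from_euler("z",yaw)*TB
E
python3 - <<'E'
from h import *
c=camera_params("wrist");c["extrinsics"]=np.load("w1.npy");B=bayR(PSI);n=B.apply([0,0,1])
for h in(6,8,10):
    o,d=ray((391/4.8+190,326/4.8+110),c);print("screw",h,B.inv().apply(o+d*((CE+h*n-o)@n)/(d@n)-CE).round(1))
plan([484,-391,235],vert(1.41),16)
E
```

```text
screw 6 [-0.3  0.1  6. ]
screw 8 [-0.9  0.1  8. ]
screw 10 [-1.4  0.1 10. ]
tot mm [  62.3 -420.   -67.8] rot [-0.1156  0.1479 -1.336 ] | row x 16 : [0.02026, -0.02015, -0.00498] [-0.0072, 0.0092, -0.0835]
```

drive_tool:
  moves:
    - [[0.0203,-0.0202,-0.005,-0.0072,0.0092,-0.0835,255],[0.0203,-0.0202,-0.005,-0.0072,0.0092,-0.0835,255],[0.0203,-0.0202,-0.005,-0.0072,0.0092,-0.0835,255],[0.0203,-0.0202,-0.005,-0.0072,0.0092,-0.0835,255],[0.0203,-0.0202,-0.005,-0.0072,0.0092,-0.0835,255],[0.0203,-0.0202,-0.005,-0.0072,0.0092,-0.0835,255],[0.0203,-0.0202,-0.005,-0.0072,0.0092,-0.0835,255],[0.0203,-0.0202,-0.005,-0.0072,0.0092,-0.0835,255]]

```text
clock: 16.13
position: [430.1, -173.4, 199.0]
ee_rot: [-0.364, 0.93, 0.003, 0.045]
contact_force: [0.6, 0.6, -0.5]
gripper_width: -0.1
```

drive_tool:
  moves:
    - [[0.0203,-0.0202,-0.005,-0.0072,0.0092,-0.0835,90],[0.0203,-0.0202,-0.005,-0.0072,0.0092,-0.0835,90],[0.0203,-0.0202,-0.005,-0.0072,0.0092,-0.0835,90],[0.0203,-0.0202,-0.005,-0.0072,0.0092,-0.0835,90],[0.0203,-0.0202,-0.005,-0.0072,0.0092,-0.0835,90],[0.0203,-0.0202,-0.005,-0.0072,0.0092,-0.0835,90],[0.0203,-0.0202,-0.005,-0.0072,0.0092,-0.0835,90],[0.0203,-0.0202,-0.005,-0.0072,0.0092,-0.0835,90]]

```text
clock: 16.8
position: [484.6, -392.9, 233.9]
ee_rot: [-0.65, 0.76, 0.001, -0.0]
contact_force: [0.7, 0.7, -0.0]
gripper_width: 55.1
```

drive_tool:
  moves:
    - [[0,0,0,0,0,0,90],[0,0,0,0,0,0,90],[0,0,0,0,0,0,90]]

```text
clock: 17.05
position: [484.1, -390.9, 233.9]
ee_rot: [-0.648, 0.762, 0.001, 0.0]
contact_force: [0.3, 0.2, 0.8]
gripper_width: 55.3
```

```bash
python3 - <<'E'
from h import *
st();print(pose()[1].as_matrix().round(3).tolist())
c=camera_params("wrist");w=get_image("wrist");cv2.imwrite("pics/w4.png",w);np.save("w4.npy",np.array(c["extrinsics"]))
cv2.imwrite("pics/w4b.png",cv2.resize(w,(800,600),interpolation=3))
D=camera_params("side");cv2.imwrite("pics/side4.png",get_image("side"))
E
```

```text
t 17.05 p [ 484.1 -390.9  233.9] j [-0.42  0.38 -0.   -0.   -1.18  0.26] F [0.3 0.2 0.8] w 55.3
[[-0.16, -0.987, -0.001], [-0.987, 0.16, 0.003], [-0.002, 0.001, -1.0]]
```

View pics/w4b.png

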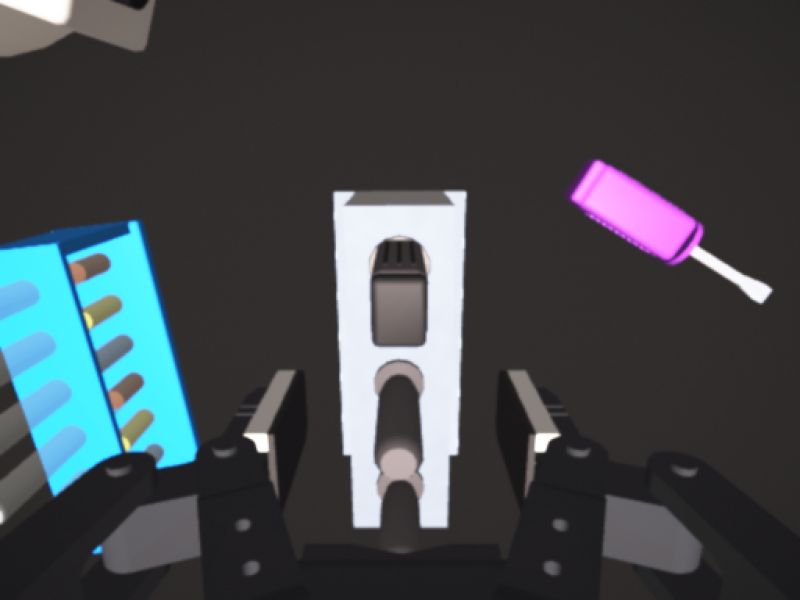

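The overhead view shows the flat handle end at about (400,310). It is 55 px across its flats and 71 px wide, aligned with the finger-closing direction. The round drivers are below it at (399,460) and (400,540).

```bash
python3 - <<'E'
from h import *
c=camera_params("wrist");c["extrinsics"]=np.load("w4.npy");k=.64
e=[hit((x*k,y*k),c,170) for x,y in((373,276),(426,276),(427,345),(372,345))]
m=np.mean(e,0);print([v[:2].round(1).tolist() for v in e],m.round(1))
v=(e[1]-e[0]);v2=e[3]-e[0];print(np.linalg.norm(v),np.linalg.norm(v2),np.degrees(np.arctan2(v[1],v[0])),np.degrees(np.arctan2(v2[1],v2[0])))
print("guard",hit((400*k,263*k),c,89).round(1))
# left/right edges of guard
print([hit((x*k,263*k),c,87).round(1).tolist() for x in(369,431)])
plan([m[0],m[1],127+8-11],vert(1.41),6)
E
```

```text
[[492.6, -414.7], [472.4, -411.4], [476.2, -383.1], [497.9, -386.6]] [ 484.8 -399.   170. ]
20.423828474932897 28.54410152454358 170.8431005425232 79.16745234364923
guard [ 484.6 -399.6   89. ]
[[501.3, -401.9, 87.0], [468.1, -396.5, 87.0]]
tot mm [  8.3  -2.  111.2] rot [-0.0003  0.0016  0.0011] | row x 6 : [0.00138, -0.00033, 0.01853] [-0.0, 0.0003, 0.0002]
```

drive_tool:
  moves:
    - [[0.0083,-0.002,0,0,0,0,90],[0,0,0.0185,0,0,0,90],[0,0,0.0185,0,0,0,90],[0,0,0.0185,0,0,0,90],[0,0,0.0185,0,0,0,90],[0,0,0.0185,0,0,0,90],[0,0,0.0185,0,0,0,90],[0,0,0,0,0,0,90]]

```text
clock: 17.82
position: [483.2, -398.5, 121.3]
ee_rot: [-0.648, 0.762, 0.003, -0.0]
contact_force: [-0.7, 0.0, -1.3]
gripper_width: 55.3
```

drive_tool:
  moves:
    - [[0,0,0,0,0,0,90],[0,0,0,0,0,0,255],[0,0,0,0,0,0,255],[0,0,0,0,0,0,255],[0,0,0,0,0,0,255],[0,0,0,0,0,0,255]]

```text
clock: 18.32
position: [486.1, -400.4, 126.7]
ee_rot: [-0.649, 0.761, -0.002, 0.001]
contact_force: [-1.1, 0.8, 5.3]
gripper_width: 23.2
```

```bash
python3 - <<'E'
from h import *
st();print(pose()[1].as_matrix().round(3).tolist())
E
```

```text
t 18.32 p [ 486.1 -400.4  126.7] j [-0.43  0.49 -0.13 -0.   -0.95  0.27] F [-1.1  0.8  5.3] w 23.2
[[-0.159, -0.987, 0.004], [-0.987, 0.159, -0.001], [0.0, -0.004, -1.0]]
```

drive_tool:
  moves:
    - [[0,0,-0.01,0,0,0,255],[0,0,-0.02,0,0,0,255],[0,0,-0.025,0,0,0,255],[0,0,-0.025,0,0,0,255],[0,0,-0.025,0,0,0,255],[0,0,-0.02,0,0,0,255],[0,0,-0.01,0,0,0,255],[0,0,0,0,0,0,255]]

```text
clock: 18.98
position: [486.1, -400.6, 263.1]
ee_rot: [-0.648, 0.761, -0.003, 0.002]
contact_force: [-0.1, 0.1, -0.2]
gripper_width: 23.3
```

```bash
python3 - <<'E'
from h import *
st()
p,q,s=pose()
Rt=bayR(PSI)*TB*R.from_euler("z",-298.7,degrees=True)
Rm=R.from_euler("z",PSI,degrees=True)*R.from_euler("y",-20,degrees=True)*TB
print("screw floor", bp(-0.7,0,0).round(1))
# waypoint: square over the screw, tip 60 mm above face
L=112.3
tip=bp(-0.7,0,60);plan(tip+bayR(PSI).apply([0,0,L]),Rt,16)
D=camera_params("side");S=camera_params("scene");tipw=p+q.apply([0,0,L]);print(proj(tipw,D),proj(tipw,S),proj(p,D),proj(p,S))
cv2.imwrite("pics/side5.png",get_image("side"));cv2.imwrite("pics/scene5.png",get_image("scene"))
E
```

```text
t 18.98 p [ 486.1 -400.6  263.1] j [-0.43  0.38  0.05 -0.   -1.24  0.27] F [-0.1  0.1 -0.2] w 23.3
screw floor [599.   38.2  98. ]
tot mm [-432.5   37.1   12.2] rot [ 0.0791 -0.6135  2.3504] | row x 16 : [-0.01179, 0.03212, 0.00803] [0.0049, -0.0383, 0.1469]
[[335.62532345 232.37111673]] [[202.32258443 152.75977216]] [[340.35271126 199.57452131]] [[200.23162641 130.91759991]]
```

```bash
python3 - <<'E'
from h import *
L=112.3
Rt=bayR(PSI)*TB*R.from_euler("z",-118.7,degrees=True)
tip=bp(-0.7,0,60);plan(tip+bayR(PSI).apply([0,0,L]),Rt,16)
E
```

```text
tot mm [-431.6   35.8    9.9] rot [ 0.4934  0.0682 -0.7201] | row x 16 : [-0.02678, -0.00694, -0.00012] [0.0308, 0.0043, -0.045]
```

drive_tool:
  moves:
    - [[0,0,-0.02,0,0,0,255],[0,0,-0.03,0,0,0,255],[0,0,-0.02,0,0,0,255],[0,0,0,0,0,0,255],[0,0,0,0,0,0,255]]

```text
clock: 19.5
position: [485.1, -399.8, 329.1]
ee_rot: [-0.648, 0.761, 0.0, 0.001]
contact_force: [-0.4, 0.6, -1.6]
gripper_width: 22.9
```

```bash
python3 - <<'E'
from h import *
L=112.3
st()
Rt=bayR(PSI)*TB*R.from_euler("z",-118.7,degrees=True)
tip=bp(-0.7,0,60);plan(tip+bayR(PSI).apply([0,0,L]),Rt,16)
E
```

```text
t 19.5 p [ 485.1 -399.8  329.1] j [-0.43  0.35  0.17 -0.   -1.4   0.27] F [-0.4  0.6 -1.6] w 22.9
tot mm [-431.7   36.1   79.8] rot [ 0.4931  0.0678 -0.7198] | row x 16 : [-0.02704, -0.00592, 0.00417] [0.0308, 0.0042, -0.045]
```

drive_tool:
  moves:
    - [[-0.027,-0.0059,0.0042,0.0308,0.0042,-0.045,255],[-0.027,-0.0059,0.0042,0.0308,0.0042,-0.045,255],[-0.027,-0.0059,0.0042,0.0308,0.0042,-0.045,255],[-0.027,-0.0059,0.0042,0.0308,0.0042,-0.045,255],[-0.027,-0.0059,0.0042,0.0308,0.0042,-0.045,255],[-0.027,-0.0059,0.0042,0.0308,0.0042,-0.045,255],[-0.027,-0.0059,0.0042,0.0308,0.0042,-0.045,255],[-0.027,-0.0059,0.0042,0.0308,0.0042,-0.045,255]]

```text
clock: 20.17
position: [535.0, -184.3, 292.7]
ee_rot: [0.77, -0.627, 0.103, -0.067]
contact_force: [1.5, -0.0, -0.1]
gripper_width: 23.5
```

drive_tool:
  moves:
    - [[-0.027,-0.0059,0.0042,0.0308,0.0042,-0.045,255],[-0.027,-0.0059,0.0042,0.0308,0.0042,-0.045,255],[-0.027,-0.0059,0.0042,0.0308,0.0042,-0.045,255],[-0.027,-0.0059,0.0042,0.0308,0.0042,-0.045,255],[-0.027,-0.0059,0.0042,0.0308,0.0042,-0.045,255],[-0.027,-0.0059,0.0042,0.0308,0.0042,-0.045,255],[-0.027,-0.0059,0.0042,0.0308,0.0042,-0.045,255],[-0.027,-0.0059,0.0042,0.0308,0.0042,-0.045,255]]

```text
clock: 20.83
position: [516.3, 32.4, 247.3]
ee_rot: [0.853, -0.463, 0.202, -0.13]
contact_force: [0.9, -0.7, -0.6]
gripper_width: 23.3
```

drive_tool:
  moves:
    - [[0,0,0,0,0,0,255],[0,0,0,0,0,0,255]]

```text
clock: 21.0
position: [515.5, 31.0, 246.7]
ee_rot: [0.854, -0.463, 0.201, -0.128]
contact_force: [0.7, 0.3, -0.8]
gripper_width: 23.0
```

```bash
python3 - <<'E'
from h import *
L=112.3
st()
Rt=bayR(PSI)*TB*R.from_euler("z",-118.7,degrees=True)
tip=bp(-0.7,0,60);plan(tip+bayR(PSI).apply([0,0,L]),Rt,4)
E
```

```text
t 21.0 p [515.5  31.  246.7] j [ 0.45 -0.02 -0.71  0.4  -0.46 -0.2 ] F [ 0.7  0.3 -0.8] w 23.0
tot mm [ 1.2 -4.1 -1.7] rot [0.0068 0.0021 0.0034] | row x 4 : [0.00029, -0.00103, -0.00042] [0.0017, 0.0005, 0.0008]
```

drive_tool:
  moves:
    - [[0.0003,-0.001,0.01,0.0017,0.0005,0.0008,255],[0.0003,-0.001,0.011,0.0017,0.0005,0.0008,255],[0.0003,-0.001,0.011,0.0017,0.0005,0.0008,255],[0.0003,-0.001,0.011,0.0017,0.0005,0.0008,255],[0,0,0,0,0,0,255],[0,0,0,0,0,0,255]]

```text
clock: 21.5
position: [541.8, 32.6, 213.1]
ee_rot: [0.851, -0.465, 0.205, -0.132]
contact_force: [0.1, 0.0, -0.5]
gripper_width: 23.2
```

```bash
cat >> h.py <<'E'
L=112.3
def drv(z,ang=-118.7,n=4,x=-0.7,y=0):
    st();p,q,s=pose();b=bayR(PSI);print("tip bay",b.inv().apply(p+q.apply([0,0,L])-CE).round(1),"axis",b.inv().apply(q.apply([0,0,1])).round(3),"Fbay",b.inv().apply(s["contact_force"]).round(1),"Mtool",q.inv().apply(s["wrist_torque"]).round(3))
    plan(bp(x,y,z+L),b*TB*R.from_euler("z",ang,degrees=True),n)
E
python3 - <<'E'
from h import *
drv(14)
c=camera_params("wrist");w=get_image("wrist");s=get_image("side");cv2.imwrite("pics/w6.png",w);cv2.imwrite("pics/side6.png",s)
np.save("w6.npy",np.array(c["extrinsics"]))
p,q,_=pose();print("pred tip wrist",proj(p+q.apply([0,0,L]),c).round(1),"screw",proj(bp(-.7,0,4),c).round(1),"side tip",proj(p+q.apply([0,0,L]),camera_params("side")).round(1),proj(bp(-.7,0,4),camera_params("side")).round(1))
S=get_image("scene");cv2.imwrite("pics/scene6.png",S)
a=proj(bp(-.7,0,4),c)[0].astype(int);print(a)
m=np.zeros((600,800,3),np.uint8);m[:300,:400]=cv2.resize(w,(400,300),interpolation=3);m[:300,400:]=crop(s,200,130,100,75,4)
x0,y0=int(np.clip(a[0]-50,0,412)),int(np.clip(a[1]-37,0,309));m[300:,:400]=crop(w,x0,y0,100,75,4);print(x0,y0)
m[300:,400:]=crop(S,220,190,100,75,4);cv2.imwrite("pics/m6.png",m)
E
```

```text
t 21.5 p [541.8  32.6 213.1] j [ 0.4   0.07 -0.76  0.52 -0.32 -0.3 ] F [ 0.1  0.  -0.5] w 23.2
tip bay [ 3.1 -1.4 16.3] axis [ 0.004 -0.001 -1.   ] Fbay [-0.1  0.  -0.5] Mtool [-0.864 -0.489  0.036]
tot mm [-2.8  2.3  2.3] rot [-0.0033 -0.0025 -0.0042] | row x 4 : [-0.0007, 0.00057, 0.00057] [-0.0008, -0.0006, -0.001]
pred tip wrist [[254.9 190.8]] screw [[260.4 189.7]] side tip [[249.  166.4]] [[249.1 169.6]]
[260 189]
210 152
```

View pics/m6.png

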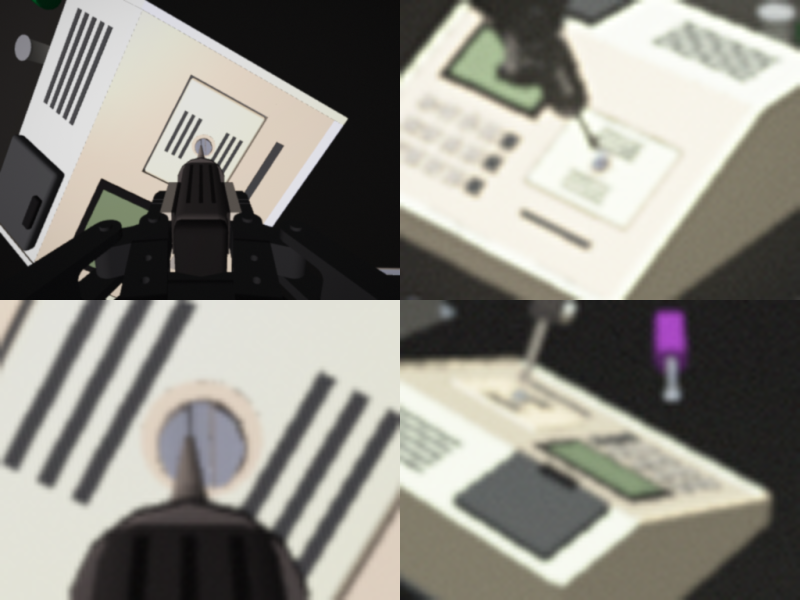

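```bash
python3 - <<'E'
from h import *
c=camera_params("wrist");D=camera_params("side");S=camera_params("scene")
p,q,s=pose();E=c["extrinsics"]
print("cam in tool",q.inv().apply(E[:3,3]-p).round(1),(q.inv().as_matrix()@E[:3,:3]).round(3).tolist())
tip=p+q.apply([0,0,L])
for v in([0,0,0],[0,0,12.3],[0,2,0],[2,0,0],[-5.5,0,0],[5.5,0,0],[0,0,-20],[0,0,-40]):
    t=tip+q.apply(v);print(v,proj(t,c)[0].round(1),proj(t,D)[0].round(1),proj(t,S)[0].round(1))
t=bp(-.7,0,4)
for v in([0,0,0],[0,2,0],[2,0,0]):print("screw",v,proj(t+q.apply(v),c)[0].round(1),proj(t+q.apply(v),D)[0].round(1),proj(t+q.apply(v),S)[0].round(1))
# dark blade columns and slot rows in wrist image
w=cv2.cvtColor(cv2.imread("pics/w6.png"),cv2.COLOR_BGR2GRAY)
for r in range(176,206,3):print(r,w[r,244:278].tolist())
E
```

```text
cam in tool [ 7.290e+01  1.000e-01 -1.333e+02] [[0.001, 0.959, 0.282], [1.0, -0.001, 0.002], [0.002, 0.282, -0.959]]
[0, 0, 0] [257.  190.3] [249.  166.2] [249.2 210.2]
[0, 0, 12.3] [257.  185.9] [250.  168.2] [248.2 213.1]
[0, 2, 0] [259.6 190.3] [248.9 166.7] [249.2 210.1]
[2, 0, 0] [257.  187.8] [249.5 166.2] [248.7 210. ]
[-5.5, 0, 0] [257.  197.3] [247.4 166.3] [250.5 210.7]
[5.5, 0, 0] [257.  183.3] [250.5 166.2] [247.8 209.7]
[0, 0, -20] [257.  198.5] [247.2 163. ] [250.7 205.5]
[0, 0, -40] [256.9 208. ] [245.5 159.7] [252.3 200.8]
screw [0, 0, 0] [262.9 189. ] [249.1 169.6] [249.  213.4]
screw [0, 2, 0] [265.4 189. ] [249.1 170.1] [249.1 213.3]
screw [2, 0, 0] [262.9 186.6] [249.7 169.6] [248.5 213.2]
176 [71, 88, 146, 205, 221, 219, 215, 212, 211, 211, 210, 206, 201, 196, 192, 182, 178, 175, 178, 190, 195, 202, 209, 210, 210, 206, 205, 206, 215, 224, 225, 225, 225, 226]
179 [130, 198, 219, 217, 213, 212, 210, 203, 183, 157, 133, 115, 106, 101, 131, 143, 145, 145, 139, 130, 111, 95, 103, 142, 188, 207, 211, 211, 212, 217, 219, 224, 225, 225]
182 [215, 219, 214, 212, 211, 206,
[... 620 characters left out ...]
 132, 153, 197, 210, 215, 220, 206, 147]
194 [226, 225, 223, 219, 212, 203, 178, 159, 152, 143, 126, 116, 106, 89, 72, 71, 105, 139, 151, 144, 149, 150, 150, 149, 145, 140, 169, 200, 212, 217, 207, 162, 104, 73]
197 [225, 225, 225, 226, 224, 221, 215, 211, 198, 161, 126, 112, 102, 90, 75, 64, 81, 129, 146, 143, 149, 153, 158, 174, 197, 211, 217, 222, 216, 182, 114, 74, 69, 73]
200 [225, 225, 226, 225, 225, 226, 225, 219, 191, 138, 104, 91, 81, 70, 59, 50, 55, 109, 182, 205, 212, 217, 219, 222, 224, 225, 222, 200, 138, 81, 70, 70, 87, 145]
203 [199, 176, 153, 139, 120, 104, 80, 67, 55, 50, 52, 61, 64, 64, 57, 51, 47, 46, 52, 64, 84, 105, 117, 130, 158, 158, 123, 83, 69, 69, 85, 143, 201, 222]
```

In the wrist zoom the slot runs vertically in the image, parallel to the blade. The slot centre is near column 260 and the blade near 257. So I shift about +2.2 mm in tool y and -2 mm in x, then go in.

drive_tool:
  moves:
    - [[-0.001,0.0011,0.001,-0.003,-0.0025,0,255],[-0.001,0.0011,0.002,0,0,0,255],[0,0,0.002,0,0,0,255],[0,0,0.001,0,0,0,255],[0,0,0,0,0,0,255],[0,0,0,0,0,0,255]]

```text
clock: 22.15
position: [542.1, 34.5, 207.5]
ee_rot: [0.852, -0.464, 0.204, -0.133]
contact_force: [-0.5, -0.1, -0.3]
gripper_width: 23.7
```

```bash
python3 - <<'E'
from h import *
drv(4)
w=get_image("wrist");cv2.imwrite("pics/w7.png",w)
g=cv2.cvtColor(w,cv2.COLOR_BGR2GRAY)
for r in range(174,204,3):print(r,g[r,244:274].tolist())
E
```

```text
t 22.15 p [542.1  34.5 207.5] j [ 0.4   0.07 -0.77  0.54 -0.3  -0.32] F [-0.5 -0.1 -0.3] w 23.7
tip bay [ 0.7  0.7 11.1] axis [ 0.003  0.002 -1.   ] Fbay [-0.6 -0.1 -0.1] Mtool [-0.962 -0.447  0.015]
tot mm [-0.   1.2  7.1] rot [-0.0034  0.0002 -0.0024] | row x 4 : [-1e-05, 0.0003, 0.00179] [-0.0008, 0.0001, -0.0006]
174 [135, 197, 219, 218, 214, 210, 210, 209, 208, 206, 199, 190, 175, 162, 160, 159, 161, 172, 185, 193, 200, 206, 208, 209, 209, 212, 216, 221, 223, 224]
177 [213, 217, 212, 210, 209, 207, 195, 168, 134, 116, 112, 102, 105, 131, 142, 144, 143, 136, 129, 111, 96, 103, 139, 183, 204, 208, 209, 210, 216, 221]
180 [216, 211, 209, 208, 195, 157, 138, 141, 142, 141, 136, 116, 108, 132, 143, 144, 143, 139, 144, 147, 148, 148, 139, 116, 110, 157, 197, 208, 209, 212]
183 [212, 210, 208, 195, 157, 146, 146, 145, 144, 142, 138, 118, 104, 129, 141, 143, 143, 138, 143, 147, 148, 148, 148, 146, 129, 117, 171, 202, 208, 210]
186 [212, 209, 204, 185, 159, 149, 148, 145, 144, 143, 139, 125, 98, 90, 106, 135, 142, 140, 142, 147, 149, 148, 148, 149, 149, 144, 150, 193, 207, 210]
189 [216, 210, 207, 194, 163, 149, 147, 147, 144, 142, 139, 123, 102, 81, 78, 113, 136, 138, 141, 147, 148, 147, 148, 149, 144, 131, 161, 197, 208, 213]
192 [222, 217, 212, 207, 191, 159, 147, 146, 144, 140, 130, 115, 103, 86, 70, 86, 128, 137, 140, 147, 148, 147, 147, 142, 135, 167, 199, 210, 216, 213]
195 [223, 224, 222, 219, 215, 208, 194, 170, 155, 143, 123, 113, 104, 89, 73, 68, 95, 130, 140, 148, 149, 152, 171, 194, 206, 212, 217, 213, 178, 116]
198 [224, 223, 223, 224, 224, 223, 221, 218, 204, 158, 119, 104, 92, 81, 68, 59, 86, 154, 192, 201, 209, 215, 217, 221, 223, 222, 204, 147, 87, 68]
201 [223, 223, 223, 222, 222, 219, 210, 197, 155, 108, 79, 65, 57, 47, 41, 39, 40, 86, 162, 199, 213, 220, 223, 220, 207, 163, 99, 71, 67, 75]
```

drive_tool:
  moves:
    - [[0,0.001,0.002,-0.003,0,-0.0024,255],[0,0,0.002,0,0,0,255],[0,0,0.001,0,0,0,255],[0,0,0,0,0,0,255]]

```text
clock: 22.53
position: [543.6, 34.0, 202.3]
ee_rot: [0.852, -0.464, 0.203, -0.131]
contact_force: [0.2, 0.4, -0.6]
gripper_width: 23.6
```

drive_tool:
  moves:
    - [[0,0,0.001,0,0,0,255],[0,0,0.001,0,0,0,255],[0,0,0,0,0,0,255]]

```text
clock: 22.78
position: [544.7, 34.2, 200.7]
ee_rot: [0.852, -0.464, 0.203, -0.131]
contact_force: [-0.9, -0.3, -0.6]
gripper_width: 23.7
```

drive_tool:
  moves:
    - [[0,0,0.001,0,0,0,255],[0,0,0.001,0,0,0,255],[0,0,0,0,0,0,255]]

```text
clock: 23.03
position: [545.6, 34.2, 199.0]
ee_rot: [0.852, -0.464, 0.203, -0.131]
contact_force: [0.2, 0.1, -0.3]
gripper_width: 23.3
```

```bash
python3 - <<'E'
from h import *
drv(0)
E
```

```text
t 23.03 p [545.6  34.2 199. ] j [ 0.39  0.09 -0.79  0.59 -0.27 -0.35] F [ 0.2  0.1 -0.3] w 23.3
tip bay [-0.6  0.   2. ] axis [ 0.  0. -1.] Fbay [ 0.1  0.1 -0.3] Mtool [-0.897 -0.538 -0.03 ]
tot mm [-0.1  0.1  2. ] rot [-0.0002  0.0002 -0.    ] | row x 4 : [-2e-05, 3e-05, 0.00051] [-0.0001, 0.0001, -0.0]
```

drive_tool:
  moves:
    - [[0,0,0.001,0,0,0,255],[0,0,0,0,0,0,255]]

```text
clock: 23.2
position: [546.1, 34.3, 198.2]
ee_rot: [0.852, -0.464, 0.203, -0.131]
contact_force: [-0.4, 0.0, -0.9]
gripper_width: 23.4
```

drive_tool:
  moves:
    - [[0,0,0.001,0,0,0,255],[0,0,0,0,0,0,255]]

```text
clock: 23.37
position: [546.5, 34.2, 197.8]
ee_rot: [0.852, -0.464, 0.204, -0.131]
contact_force: [-3.4, 0.5, 3.0]
gripper_width: 23.5
```

drive_tool:
  moves:
    - [[0,0,0.001,0,0,0,255],[0,0,0,0,0,0,255]]

```text
clock: 23.53
position: [546.9, 34.1, 197.5]
ee_rot: [0.852, -0.464, 0.204, -0.131]
contact_force: [-7.1, 0.4, 8.8]
gripper_width: 23.3
```

```bash
python3 - <<'E'
from h import *
drv(0)
E
```

```text
t 23.53 p [546.9  34.1 197.5] j [ 0.38  0.09 -0.79  0.6  -0.26 -0.36] F [-7.1  0.4  8.8] w 23.3
tip bay [ 0.1 -0.2  0.1] axis [ 0.002 -0.    -1.   ] Fbay [-2.1  0.9 11.1] Mtool [-1.816 -1.324 -0.016]
tot mm [-0.5  0.4  0.1] rot [-0.0014 -0.0008 -0.0002] | row x 4 : [-0.00012, 0.00011, 3e-05] [-0.0003, -0.0002, -0.0001]
```

drive_tool:
  moves:
    - [[0,0,0.0006,0,0,0.06,255],[0,0,0.0004,0,0,0.06,255],[0,0,0.0001,0,0,0.08,255],[0,0,0.0001,0,0,0.08,255],[0,0,0,0,0,0,255]]

```text
clock: 23.95
position: [546.7, 33.7, 196.8]
ee_rot: [0.778, -0.579, 0.184, -0.158]
contact_force: [-13.8, -0.1, 13.9]
gripper_width: 23.4
```

```bash
python3 - <<'E'
from h import *
drv(0)
E
```

```text
t 23.95 p [546.7  33.7 196.8] j [ 0.38  0.1  -0.8   0.61 -0.25 -0.65] F [-13.8  -0.1  13.9] w 23.4
tip bay [-0.5 -0.7 -0.4] axis [ 0.001 -0.001 -1.   ] Fbay [-5.6  0.9 18.7] Mtool [-3.084 -1.154 -0.094]
tot mm [-0.6 -0.  -0.4] rot [-0.001  -0.0013 -0.2829] | row x 4 : [-0.00015, -3e-05, -0.0001] [-0.0002, -0.0003, -0.0707]
```

drive_tool:
  moves:
    - [[0,0,5e-05,0,0,0.12,255],[0,0,5e-05,0,0,0.12,255],[0,0,5e-05,0,0,0.12,255],[0,0,5e-05,0,0,0.12,255],[0,0,5e-05,0,0,0.12,255],[0,0,5e-05,0,0,0.12,255],[0,0,5e-05,0,0,0.12,255],[0,0,0,0,0,0,255]]

```text
clock: 24.62
position: [546.5, 34.0, 196.3]
ee_rot: [-0.474, 0.846, -0.103, 0.22]
contact_force: [-16.1, 1.6, 14.6]
gripper_width: 23.1
```

```bash
python3 - <<'E'
from h import *
drv(0)
E
```

```text
t 24.62 p [546.5  34.  196.3] j [ 0.38  0.1  -0.8   0.61 -0.25 -1.49] F [-16.1   1.6  14.6] w 23.1
tip bay [-0.9 -0.3 -0.8] axis [ 0.001 -0.    -1.   ] Fbay [-7.2  2.8 20.4] Mtool [-3.798  1.263 -0.055]
tot mm [-0.4 -0.1 -0.8] rot [-1.3000e-03 -2.0000e-04 -1.1239e+00] | row x 4 : [-9e-05, -7e-05, -0.0002] [-0.0003, -0.0, -0.281]
```

drive_tool:
  moves:
    - [[0,0,4e-05,0,0,0.12,255],[0,0,4e-05,0,0,0.12,255],[0,0,4e-05,0,0,0.12,255],[0,0,4e-05,0,0,0.12,255],[0,0,4e-05,0,0,0.12,255],[0,0,4e-05,0,0,0.12,255],[0,0,4e-05,0,0,0.12,255],[0,0,0,0,0,0,255]]

```text
clock: 25.28
position: [547.0, 34.5, 196.2]
ee_rot: [-0.088, 0.966, -0.004, 0.243]
contact_force: [-15.7, 2.5, 14.7]
gripper_width: 23.6
```

drive_tool:
  moves:
    - [[0,0,4e-05,0,0,0.12,255],[0,0,4e-05,0,0,0.12,255],[0,0,4e-05,0,0,0.12,255],[0,0,4e-05,0,0,0.12,255],[0,0,4e-05,0,0,0.12,255],[0,0,0,0,0,0,255],[0,0,0,0,0,0,255]]

```text
clock: 25.87
position: [547.4, 34.6, 196.2]
ee_rot: [0.2, 0.949, 0.068, 0.233]
contact_force: [-13.8, 2.8, 12.8]
gripper_width: 23.3
```

```bash
python3 - <<'E'
from h import *
drv(0)
E
```

```text
t 25.87 p [547.4  34.6 196.2] j [ 0.38  0.1  -0.8   0.62 -0.25 -2.93] F [-13.8   2.8  12.8] w 23.3
tip bay [ 0.   0.3 -1.3] axis [ 0.002  0.001 -1.   ] Fbay [-6.   3.8 17.7] Mtool [ 0.503  3.412 -0.091]
tot mm [ 0.3 -0.4 -1.3] rot [-1.6000e-03  3.0000e-03 -2.5598e+00] | row x 4 : [0.00016, 1e-05, -0.00032] [-0.0004, 0.0008, -0.6399]
```

drive_tool:
  moves:
    - [[0,0,-0.003,0,0,0,255],[0,0,-0.004,0,0,-0.02,255],[0,0,-0.004,0,0,-0.1,255],[0,0,0,0,0,-0.12,255],[0,0,0,0,0,-0.12,255],[0,0,0,0,0,-0.12,255],[0,0,0,0,0,-0.12,255],[0,0,0,0,0,-0.12,255]]

```text
clock: 26.53
position: [542.8, 34.2, 204.3]
ee_rot: [-0.15, 0.959, -0.02, 0.241]
contact_force: [-1.3, 0.8, -0.8]
gripper_width: 23.3
```

drive_tool:
  moves:
    - [[0,0,0,0,0,-0.12,255],[0,0,0,0,0,-0.12,255],[0,0,0,0,0,-0.12,255],[0,0,0,0,0,-0.12,255],[0,0,0,0,0,-0.12,255],[0,0,0,0,0,-0.12,255],[0,0,0,0,0,-0.12,255],[0,0,0,0,0,-0.12,255]]

```text
clock: 27.2
position: [542.9, 34.1, 204.3]
ee_rot: [-0.576, 0.781, -0.129, 0.205]
contact_force: [-0.1, -0.1, -1.3]
gripper_width: 23.1
```

drive_tool:
  moves:
    - [[0,0,0,0,0,-0.12,255],[0,0,0,0,0,-0.12,255],[0,0,0,0,0,-0.12,255],[0,0,0,0,0,-0.12,255],[0,0,0,0,0,-0.12,255],[0,0,0,0,0,-0.12,255],[0,0,0,0,0,-0.12,255],[0,0,0,0,0,-0.12,255]]

```text
clock: 27.87
position: [542.9, 34.1, 204.3]
ee_rot: [0.871, -0.427, 0.209, -0.122]
contact_force: [-0.0, -0.4, -0.1]
gripper_width: 23.1
```

drive_tool:
  moves:
    - [[0,0,0,0,0,-0.12,255],[0,0,0,0,0,-0.12,255],[0,0,0,0,0,-0.12,255],[0,0,0,0,0,-0.12,255],[0,0,0,0,0,-0.12,255],[0,0,0,0,0,0,255],[0,0,0,0,0,0,255]]

```text
clock: 28.45
position: [542.8, 34.1, 204.3]
ee_rot: [0.958, -0.154, 0.235, -0.056]
contact_force: [0.4, 0.9, -0.5]
gripper_width: 23.2
```

```bash
python3 - <<'E'
from h import *
drv(6,-118.7+np.degrees(2.56-3.24))
w=get_image("wrist");cv2.imwrite("pics/w8.png",w)
g=cv2.cvtColor(w,cv2.COLOR_BGR2GRAY)
for r in range(177,204,3):print(r,g[r,240:276].tolist())
E
```

```text
t 28.45 p [542.8  34.1 204.3] j [ 0.4   0.08 -0.78  0.55 -0.29  0.35] F [ 0.4  0.9 -0.5] w 23.2
tip bay [-0.5  0.1  8. ] axis [ 0.  0. -1.] Fbay [ 0.2  0.9 -0.7] Mtool [-0.417 -0.999 -0.021]
tot mm [-0.2  0.1  2. ] rot [-0.0005 -0.     -0.0032] | row x 4 : [-4e-05, 3e-05, 0.00051] [-0.0001, -0.0, -0.0008]
177 [227, 227, 226, 223, 217, 214, 213, 212, 203, 181, 150, 120, 109, 135, 146, 147, 140, 122, 114, 117, 117, 114, 121, 148, 186, 204, 211, 213, 212, 214, 222, 227, 227, 227, 227, 227]
180 [227, 225, 219, 214, 213, 211, 198, 159, 136, 143, 149, 140, 113, 121, 142, 146, 145, 137, 125, 139, 146, 147, 148, 143, 126, 119, 160, 197, 210, 213, 215, 220, 226, 227, 227, 227]
183 [225, 217, 213, 213, 208, 185, 149, 148, 151, 151, 152, 147, 123, 104, 135, 147, 146, 139, 124, 128, 142, 147, 147, 149, 151, 146, 125, 134, 189, 210, 213, 215, 220, 226, 227, 227]
186 [225, 217, 214, 212, 201, 163, 151, 152, 152, 152, 152, 152, 144, 115, 112, 129, 110, 91, 90, 109, 137, 146, 147, 149, 150, 152, 151, 147, 159, 199, 211, 214, 219, 226, 227, 227]
189 [226, 221, 215, 212, 201, 167, 155, 154, 153, 152, 152, 152, 148, 127, 101, 111, 114, 105, 93, 92, 120, 141, 147, 148, 148, 151, 145, 131, 165, 202, 212, 215, 222, 226, 227, 227]
192 [227, 226, 221, 215, 212, 200, 161, 147, 151, 152, 152, 152, 153, 147, 122, 120, 122, 114, 102, 94, 106, 135, 146, 147, 148, 148, 147, 165, 200, 212, 216, 222, 226, 227, 227, 227]
195 [227, 227, 227, 225, 221, 216, 211, 194, 165, 155, 153, 153, 151, 147, 134, 129, 127, 122, 112, 99, 92, 117, 141, 151, 155, 169, 196, 210, 216, 222, 226, 227, 227, 227, 227, 225]
198 [227, 227, 227, 227, 227, 227, 226, 222, 218, 213, 207, 200, 174, 133, 120, 120, 118, 114, 106, 97, 88, 121, 188, 210, 215, 219, 223, 222, 216, 212, 201, 168, 128, 99, 90, 78]
201 [227, 227, 227, 227, 227, 226, 226, 226, 224, 215, 211, 199, 157, 103, 81, 77, 67, 64, 63, 59, 60, 75, 121, 147, 150, 128, 99, 77, 71, 70, 69, 70, 72, 79, 96, 113]
```

drive_tool:
  moves:
    - [[0,0,0.002,0,0,-0.12,255],[0,0,0.002,0,0,0,255],[0,0,0.001,0,0,0,255],[0,0,0.001,0,0,0,255],[0,0,0.001,0,0,0,255],[0,0,0.001,0,0,0,255],[0,0,0,0,0,0,255]]

```text
clock: 29.08
position: [546.6, 34.4, 197.3]
ee_rot: [0.966, -0.096, 0.239, -0.042]
contact_force: [0.8, 1.1, -1.3]
gripper_width: 23.3
```

drive_tool:
  moves:
    - [[0,0,0.001,0,0,0,255],[0,0,0.001,0,0,0,255],[0,0,0,0,0,0,255]]

```text
clock: 29.33
position: [547.5, 34.2, 196.8]
ee_rot: [0.965, -0.095, 0.239, -0.042]
contact_force: [-7.8, 0.0, 8.0]
gripper_width: 23.3
```

drive_tool:
  moves:
    - [[0,0,0.001,0,0,0,255],[0,0,0,0,0,0,255]]

```text
clock: 29.5
position: [548.0, 34.2, 196.6]
ee_rot: [0.965, -0.095, 0.24, -0.042]
contact_force: [-10.9, 0.1, 11.2]
gripper_width: 23.0
```

```bash
python3 - <<'E'
from h import *
drv(-1)
E
```

```text
t 29.5 p [548.   34.2 196.6] j [ 0.38  0.1  -0.8   0.62 -0.25  0.43] F [-10.9   0.1  11.2] w 23.0
tip bay [ 0.8 -0.2 -1.2] axis [ 0.003 -0.    -1.   ] Fbay [-4.3  0.9 14.9] Mtool [-0.353 -2.387  0.027]
tot mm [-1.2  0.1 -0.2] rot [-0.0019 -0.0024  0.7995] | row x 4 : [-0.00027, 0.00012, -5e-05] [-0.0005, -0.0006, 0.1999]
```

drive_tool:
  moves:
    - [[0,0,0.0004,0,0,0.1,255],[0,0,0.0003,0,0,0.12,255],[0,0,5e-05,0,0,0.12,255],[0,0,5e-05,0,0,0.12,255],[0,0,0,0,0,0,255]]

```text
clock: 29.92
position: [548.2, 33.8, 196.5]
ee_rot: [0.917, -0.315, 0.224, -0.095]
contact_force: [-12.3, -1.3, 14.9]
gripper_width: 23.3
```

```bash
python3 - <<'E'
from h import *
drv(-1)
E
```

```text
t 29.92 p [548.2  33.8 196.5] j [ 0.38  0.1  -0.8   0.62 -0.25 -0.04] F [-12.3  -1.3  14.9] w 23.3
tip bay [ 1.  -0.7 -1.4] axis [ 0.003 -0.001 -1.   ] Fbay [-4.  -0.4 18.9] Mtool [-1.754 -1.659 -0.067]
tot mm [-1.4  0.4 -0.4] rot [-0.0021 -0.0028  0.3352] | row x 4 : [-0.00033, 0.00014, -0.00011] [-0.0005, -0.0007, 0.0838]
```

drive_tool:
  moves:
    - [[0,0,5e-05,0,0,0.1,255],[0,0,5e-05,0,0,0.1,255],[0,0,0,0,0,0,255]]

```text
clock: 30.17
position: [548.1, 33.6, 196.2]
ee_rot: [0.881, -0.405, 0.213, -0.117]
contact_force: [-11.9, -2.0, 15.1]
gripper_width: 23.4
```

```bash
python3 - <<'E'
from h import *
drv(-1)
E
```

```text
t 30.17 p [548.1  33.6 196.2] j [ 0.38  0.1  -0.8   0.62 -0.25 -0.24] F [-11.9  -2.   15.1] w 23.4
tip bay [ 0.7 -0.9 -1.6] axis [ 0.003 -0.001 -1.   ] Fbay [-3.5 -1.1 18.9] Mtool [-2.197 -1.3   -0.082]
tot mm [-1.3  0.4 -0.6] rot [-0.0018 -0.0026  0.1358] | row x 4 : [-0.00031, 0.00011, -0.00014] [-0.0005, -0.0007, 0.0339]
```

drive_tool:
  moves:
    - [[0,0,5e-05,0,0,0.1,255],[0,0,5e-05,0,0,0.1,255],[0,0,0,0,0,0,255]]

```text
clock: 30.42
position: [547.9, 33.5, 196.0]
ee_rot: [0.837, -0.491, 0.201, -0.137]
contact_force: [-13.9, -1.4, 16.0]
gripper_width: 23.6
```

```bash
python3 - <<'E'
from h import *
drv(-1)
E
```

```text
t 30.42 p [547.9  33.5 196. ] j [ 0.38  0.1  -0.8   0.62 -0.25 -0.44] F [-13.9  -1.4  16. ] w 23.6
tip bay [ 0.4 -1.1 -1.7] axis [ 0.003 -0.002 -1.   ] Fbay [-4.8 -0.4 20.7] Mtool [-2.524 -0.888 -0.099]
tot mm [-1.2  0.3 -0.7] rot [-0.0015 -0.0025 -0.0643] | row x 4 : [-0.0003, 7e-05, -0.00016] [-0.0004, -0.0006, -0.0161]
```

drive_tool:
  moves:
    - [[0,0,4e-05,0,0,0.1,255],[0,0,4e-05,0,0,0.1,255],[0,0,0,0,0,0,255]]

```text
clock: 30.67
position: [547.7, 33.3, 195.8]
ee_rot: [0.783, -0.572, 0.186, -0.157]
contact_force: [-14.7, -1.2, 15.8]
gripper_width: 23.5
```

```bash
python3 - <<'E'
from h import *
drv(-1)
E
```

```text
t 30.67 p [547.7  33.3 195.8] j [ 0.38  0.1  -0.8   0.62 -0.25 -0.64] F [-14.7  -1.2  15.8] w 23.5
tip bay [-0.  -1.3 -1.8] axis [ 0.002 -0.002 -1.   ] Fbay [-5.6 -0.1 20.9] Mtool [-2.973 -0.542 -0.05 ]
tot mm [-1.1  0.2 -0.8] rot [-0.0012 -0.0024 -0.2644] | row x 4 : [-0.00029, 2e-05, -0.0002] [-0.0003, -0.0006, -0.0661]
```

drive_tool:
  moves:
    - [[0,0,4e-05,0,0,0.1,255],[0,0,4e-05,0,0,0.1,255],[0,0,0,0,0,0,255]]

```text
clock: 30.92
position: [547.4, 33.2, 195.5]
ee_rot: [0.723, -0.647, 0.169, -0.174]
contact_force: [-15.4, -0.9, 15.9]
gripper_width: 23.4
```

```bash
python3 - <<'E'
from h import *
drv(-1)
E
```

```text
t 30.92 p [547.4  33.2 195.5] j [ 0.38  0.1  -0.8   0.62 -0.25 -0.84] F [-15.4  -0.9  15.9] w 23.4
tip bay [-0.5 -1.4 -1.8] axis [ 0.001 -0.002 -1.   ] Fbay [-6.2  0.2 21.3] Mtool [-3.375 -0.044 -0.222]
tot mm [-1.2  0.  -0.8] rot [-0.0007 -0.0025 -0.4635] | row x 4 : [-0.00029, -5e-05, -0.00021] [-0.0002, -0.0006, -0.1159]
```

drive_tool:
  moves:
    - [[0,0,4e-05,0,0,0.1,255],[0,0,4e-05,0,0,0.1,255],[0,0,0,0,0,0,255]]

```text
clock: 31.17
position: [546.9, 33.3, 195.2]
ee_rot: [-0.655, 0.716, -0.151, 0.19]
contact_force: [-19.2, -0.1, 18.5]
gripper_width: 23.5
```

```bash
python3 - <<'E'
from h import *
drv(-1)
E
```

```text
t 31.17 p [546.9  33.3 195.2] j [ 0.38  0.1  -0.8   0.62 -0.25 -1.04] F [-19.2  -0.1  18.5] w 23.5
tip bay [-1.1 -1.3 -1.9] axis [ 0.001 -0.002 -1.   ] Fbay [-8.3  1.3 25.3] Mtool [-4.237  0.058 -0.326]
tot mm [-1.1 -0.3 -0.9] rot [-4.000e-04 -2.300e-03 -6.627e-01] | row x 4 : [-0.00025, -0.00015, -0.00023] [-0.0001, -0.0006, -0.1657]
```

drive_tool:
  moves:
    - [[0,0,0,0,0,-0.1,255],[0,0,0,0,0,-0.1,255],[0,0,-0.001,0,0,-0.1,255],[0,0,-0.001,0,0,-0.05,255],[0,0,0,0,0,0,255]]

```text
clock: 31.58
position: [547.1, 33.6, 196.2]
ee_rot: [0.77, -0.59, 0.181, -0.16]
contact_force: [-6.1, -1.6, 7.8]
gripper_width: 23.3
```

```bash
python3 - <<'E'
from h import *
drv(-1)
E
```

```text
t 31.58 p [547.1  33.6 196.2] j [ 0.38  0.1  -0.8   0.61 -0.25 -0.68] F [-6.1 -1.6  7.8] w 23.3
tip bay [-0.6 -0.8 -1.1] axis [ 0.001 -0.001 -1.   ] Fbay [-1.8 -1.2  9.8] Mtool [-2.039  0.226 -0.032]
tot mm [-0.7 -0.  -0.1] rot [-1.0e-04 -1.2e-03 -3.1e-01] | row x 4 : [-0.00017, -3e-05, -3e-05] [-0.0, -0.0003, -0.0775]
```

drive_tool:
  moves:
    - [[0,0,-0.004,0,0,0,255],[0,0,-0.008,0,0,0,255],[0,0,-0.015,0,0,0,255],[0,0,-0.02,0,0,0,255],[0,0,-0.02,0,0,0,255],[0,0,-0.01,0,0,0,255],[0,0,0,0,0,0,255],[0,0,0,0,0,0,255]]

```text
clock: 32.25
position: [511.6, 32.2, 263.7]
ee_rot: [0.77, -0.59, 0.181, -0.162]
contact_force: [0.5, 0.5, -1.4]
gripper_width: 23.7
```

```bash
python3 - <<'E'
from h import *
drv(70)
c=camera_params("wrist");w=get_image("wrist");cv2.imwrite("pics/w9.png",w)
p,q,_=pose();print("pred tip",proj(p+q.apply([0,0,L]),c),"screw",proj(bp(-.7,0,3),c))
m=np.zeros((300,800,3),np.uint8);m[:,:400]=crop(w,200,140,100,75,4);m[:,400:]=crop(get_image("side"),200,130,100,75,4);cv2.imwrite("pics/m9.png",m)
E
```

```text
t 32.25 p [511.6  32.2 263.7] j [ 0.46 -0.05 -0.69  0.38 -0.5  -0.5 ] F [ 0.5  0.5 -1.4] w 23.7
tip bay [-0.   0.6 75.1] axis [ 0.002  0.002 -1.   ] Fbay [-0.2  0.5 -1.5] Mtool [-1.031 -0.222  0.009]
tot mm [0.4 0.6 5.1] rot [-0.0021  0.001  -0.3109] | row x 4 : [7e-05, 0.00016, 0.00128] [-0.0005, 0.0002, -0.0777]
pred tip [[258.75583113 189.53796319]] screw [[258.42660364 168.18222   ]]
```

View pics/m9.png

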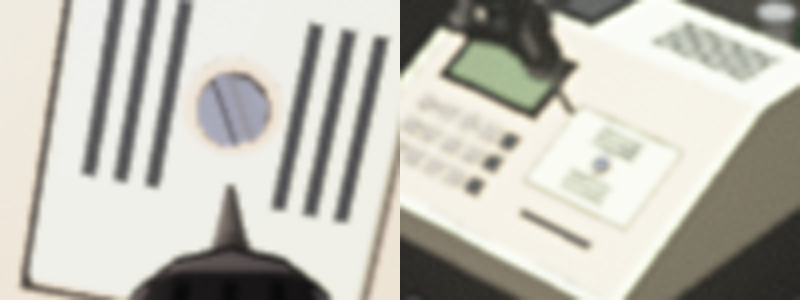

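The slot is visible at (233,110) and the cover lies flat and home. The blade is clear of the screw. Now I return the driver to the stand.

```bash
python3 - <<'E'
from h import *
plan([486,-400,335],vert(1.41),16)
E
```

```text
tot mm [417.9  97.  -91. ] rot [-0.4909  0.0108  0.4161] | row x 16 : [0.0271, 0.00208, -0.00443] [-0.0307, 0.0007, 0.026]
```

drive_tool:
  moves:
    - [[0.0271,0.0021,-0.0044,-0.0307,0.0007,0.026,255],[0.0271,0.0021,-0.0044,-0.0307,0.0007,0.026,255],[0.0271,0.0021,-0.0044,-0.0307,0.0007,0.026,255],[0.0271,0.0021,-0.0044,-0.0307,0.0007,0.026,255],[0.0271,0.0021,-0.0044,-0.0307,0.0007,0.026,255],[0.0271,0.0021,-0.0044,-0.0307,0.0007,0.026,255],[0.0271,0.0021,-0.0044,-0.0307,0.0007,0.026,255],[0.0271,0.0021,-0.0044,-0.0307,0.0007,0.026,255]]

```text
clock: 33.02
position: [517.1, -186.5, 300.3]
ee_rot: [0.718, -0.685, 0.09, -0.081]
contact_force: [0.6, 0.7, -1.1]
gripper_width: 23.1
```

drive_tool:
  moves:
    - [[0.0271,0.0021,-0.0044,-0.0307,0.0007,0.026,255],[0.0271,0.0021,-0.0044,-0.0307,0.0007,0.026,255],[0.0271,0.0021,-0.0044,-0.0307,0.0007,0.026,255],[0.0271,0.0021,-0.0044,-0.0307,0.0007,0.026,255],[0.0271,0.0021,-0.0044,-0.0307,0.0007,0.026,255],[0.0271,0.0021,-0.0044,-0.0307,0.0007,0.026,255],[0.0271,0.0021,-0.0044,-0.0307,0.0007,0.026,255],[0.0271,0.0021,-0.0044,-0.0307,0.0007,0.026,255]]

```text
clock: 33.68
position: [486.0, -401.8, 333.6]
ee_rot: [-0.647, 0.762, 0.001, -0.0]
contact_force: [0.9, -0.8, -0.1]
gripper_width: 23.6
```

drive_tool:
  moves:
    - [[0,0,0,0,0,0,255],[0,0,0,0,0,0,255],[0,0,0,0,0,0,255]]

```text
clock: 33.93
position: [486.2, -400.0, 333.7]
ee_rot: [-0.648, 0.762, 0.001, 0.0]
contact_force: [0.7, 0.0, -0.2]
gripper_width: 23.5
```

```bash
python3 - <<'E'
from h import *
st();plan([486,-400,220],vert(1.41),6)
c=camera_params("wrist");w=get_image("wrist");cv2.imwrite("pics/w10.png",w)
p,q,_=pose();print(q.as_matrix().round(3)[:,2]);tip=p+q.apply([0,0,L])
print("pred tip w",proj(tip,c),"hole",proj([486,-400,85],c),proj([484.8,-399.5,85],c),"side",proj(tip,camera_params("side")),proj([486,-400,85],camera_params("side")))
m=np.zeros((600,800,3),np.uint8);m[:300,:400]=crop(w,200,130,100,75,4);m[:300,400:]=crop(get_image("side"),275,190,100,75,4)
m[300:,:400]=crop(get_image("scene"),160,130,100,75,4);m[300:,400:]=cv2.resize(w,(400,300));cv2.imwrite("pics/m10.png",m)
E
```

```text
t 33.93 p [ 486.2 -400.   333.7] j [-0.43  0.35  0.19 -0.   -1.41  0.27] F [ 0.7  0.  -0.2] w 23.5
tot mm [2.000e-01 1.000e-01 1.137e+02] rot [ 0.0009  0.0013 -0.0002] | row x 6 : [2e-05, 2e-05, 0.01895] [0.0002, 0.0002, -0.0]
[-0.     0.001 -1.   ]
pred tip w [[258.59401149 190.17208508]] hole [[258.1230452  155.36624692]] [[259.22687547 155.62711964]] side [[338.13411579 211.72713529]] [[332.48511968 250.19935048]]
```

View pics/m10.png

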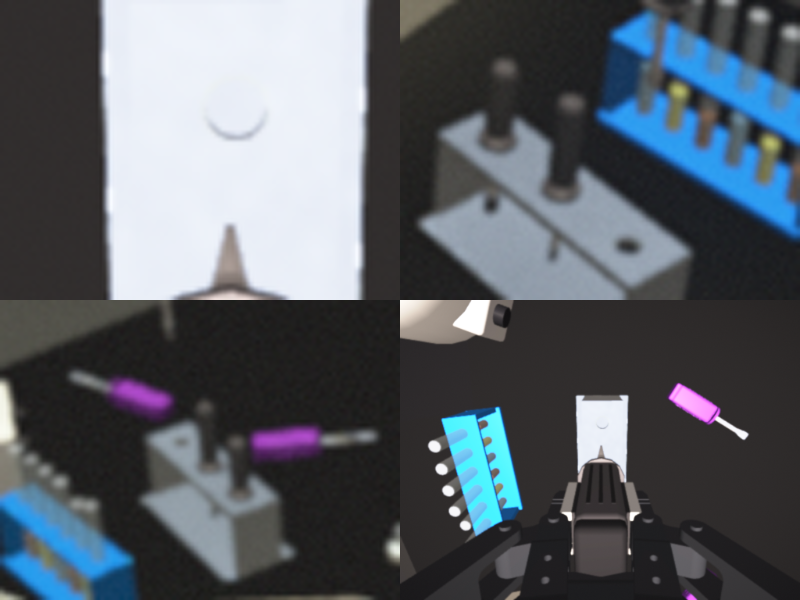

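drive_tool:
  moves:
    - [[-0.0007,0.0018,0.01,0,0,0,255],[0,0,0.018,0,0,0,255],[0,0,0.018,0,0,0,255],[0,0,0.018,0,0,0,255],[0,0,0.018,0,0,0,255],[0,0,0.018,0,0,0,255],[0,0,0.015,0,0,0,255],[0,0,0,0,0,0,255]]

```text
clock: 34.75
position: [482.8, -396.9, 216.4]
ee_rot: [-0.648, 0.761, 0.003, -0.0]
contact_force: [-0.9, 0.6, -1.9]
gripper_width: 23.4
```

drive_tool:
  moves:
    - [[0,0,0,0,0,0,255],[0,0,0.005,0,0,0,255],[0,0,0.005,0,0,0,255],[0,0,0.005,0,0,0,255],[0,0,0.005,0,0,0,255],[0,0,0,0,0,0,255]]

```text
clock: 35.25
position: [484.2, -398.6, 199.4]
ee_rot: [-0.648, 0.762, 0.001, 0.0]
contact_force: [-0.0, -0.4, -0.7]
gripper_width: 23.5
```

```bash
python3 - <<'E'
from h import *
st();plan([485,-399.5,127],vert(1.41),6)
E
```

```text
t 35.25 p [ 484.2 -398.6  199.4] j [-0.43  0.42 -0.04 -0.   -1.11  0.27] F [-0.  -0.4 -0.7] w 23.5
tot mm [ 0.8 -1.  72.4] rot [0.0004 0.0011 0.0002] | row x 6 : [0.00013, -0.00016, 0.01207] [0.0001, 0.0002, 0.0]
```

drive_tool:
  moves:
    - [[0.0005,-0.0003,0.004,0,0,0,255],[0,0,0.006,0,0,0,255],[0,0,0.006,0,0,0,255],[0,0,0.006,0,0,0,255],[0,0,0,0,0,0,255]]

```text
clock: 35.67
position: [484.1, -399.1, 176.6]
ee_rot: [-0.648, 0.762, 0.001, 0.0]
contact_force: [0.4, -0.3, -1.2]
gripper_width: 23.7
```

drive_tool:
  moves:
    - [[0,0,0.008,0,0,0,255],[0,0,0.01,0,0,0,255],[0,0,0.01,0,0,0,255],[0,0,0.01,0,0,0,255],[0,0,0.006,0,0,0,255],[0,0,0,0,0,0,255],[0,0,0,0,0,0,255]]

```text
clock: 36.25
position: [484.9, -399.6, 134.1]
ee_rot: [-0.648, 0.761, -0.0, 0.0]
contact_force: [0.4, 0.8, -0.8]
gripper_width: 23.2
```

```bash
python3 - <<'E'
from h import *
st();plan([485,-399.5,127],vert(1.41),6)
E
```

```text
t 36.25 p [ 484.9 -399.6  134.1] j [-0.43  0.48 -0.12 -0.   -0.97  0.27] F [ 0.4  0.8 -0.8] w 23.2
tot mm [-0.1 -0.1  7.1] rot [-0.0004  0.0002  0.0006] | row x 6 : [-2e-05, -1e-05, 0.00118] [-0.0001, 0.0, 0.0001]
```

Nearly down; I ease it onto the guard and watch the force.

drive_tool:
  moves:
    - [[0,0,0.003,0,0,0,255],[0,0,0.003,0,0,0,255],[0,0,0,0,0,0,255],[0,0,0,0,0,0,255]]

```text
clock: 36.58
position: [485.1, -399.6, 128.7]
ee_rot: [-0.648, 0.761, -0.001, 0.001]
contact_force: [0.9, -0.5, -1.3]
gripper_width: 23.4
```

drive_tool:
  moves:
    - [[0,0,0.001,0,0,0,255],[0,0,0,0,0,0,255]]

```text
clock: 36.75
position: [485.1, -399.6, 127.7]
ee_rot: [-0.648, 0.761, -0.001, 0.001]
contact_force: [-0.2, -0.1, -1.0]
gripper_width: 23.6
```

drive_tool:
  moves:
    - [[0,0,0.001,0,0,0,255],[0,0,0,0,0,0,255]]

```text
clock: 36.92
position: [485.1, -399.6, 126.7]
ee_rot: [-0.648, 0.761, -0.001, 0.001]
contact_force: [-0.3, 0.3, -0.3]
gripper_width: 23.5
```

drive_tool:
  moves:
    - [[0,0,0.001,0,0,0,255],[0,0,0,0,0,0,255]]

```text
clock: 37.08
position: [485.1, -399.7, 126.7]
ee_rot: [-0.648, 0.761, -0.001, 0.0]
contact_force: [-1.6, 0.9, 4.4]
gripper_width: 23.5
```

drive_tool:
  moves:
    - [[0,0,0.001,0,0,0,255],[0,0,0,0,0,0,255]]

```text
clock: 37.25
position: [485.1, -399.8, 126.6]
ee_rot: [-0.648, 0.761, -0.001, 0.0]
contact_force: [-2.0, 2.8, 8.2]
gripper_width: 23.5
```

drive_tool:
  moves:
    - [[0,0,0.001,0,0,0,255],[0,0,0,0,0,0,255]]

```text
clock: 37.42
position: [485.1, -399.8, 126.6]
ee_rot: [-0.649, 0.761, -0.001, 0.0]
contact_force: [-3.4, 3.8, 12.2]
gripper_width: 23.4
```

drive_tool:
  moves:
    - [[0,0,-0.002,0,0,0,255],[0,0,0,0,0,0,90],[0,0,0,0,0,0,90],[0,0,0,0,0,0,90],[0,0,0,0,0,0,90],[0,0,0,0,0,0,90]]

```text
clock: 37.92
position: [485.0, -399.6, 125.2]
ee_rot: [-0.648, 0.761, -0.0, 0.0]
contact_force: [0.3, -0.2, 0.0]
gripper_width: 55.5
```

drive_tool:
  moves:
    - [[0,0,-0.006,0,0,0,90],[0,0,-0.015,0,0,0,90],[0,0,-0.02,0,0,0,90],[0,0,-0.025,0,0,0,90],[0,0,-0.025,0,0,0,90],[0,0,-0.025,0,0,0,90],[0,0,-0.025,0,0,0,90],[0,0,0,0,0,0,90]]

```text
clock: 38.58
position: [486.8, -401.4, 273.7]
ee_rot: [-0.648, 0.761, -0.006, 0.002]
contact_force: [-0.9, -0.7, 1.3]
gripper_width: 55.7
```

drive_tool:
  moves:
    - [[-0.03,0,-0.03,0,0,0,90],[0.03,0,-0.03,0,0,0,90],[0.03,0,-0.01,0,0,0,90],[0.03,0.0,0,0,0,0,90],[0.03,0,0,0,0,0,90],[0.03,0,0,0,0,0,90],[0,0,0,0,0,0,90],[0,0,0,0,0,0,90]]

```text
clock: 39.25
position: [464.8, -519.3, 334.2]
ee_rot: [-0.647, 0.762, 0.0, 0.0]
contact_force: [0.7, 0.2, -0.3]
gripper_width: 55.4
```

```bash
python3 - <<'E'
from h import *
st()
s=get_image("side");S=get_image("scene")
m=np.zeros((600,800,3),np.uint8);m[:300,:400]=crop(s,275,190,100,75,4);m[:300,400:]=crop(s,200,130,100,75,4)
m[300:,:400]=crop(S,160,130,100,75,4);m[300:,400:]=crop(S,210,190,100,75,4);cv2.imwrite("pics/m11.png",m)
E
```

```text
t 39.25 p [ 464.8 -519.3  334.2] j [-0.61  0.48  0.38 -0.   -1.48  0.45] F [ 0.7  0.2 -0.3] w 55.4
```

View pics/m11.png

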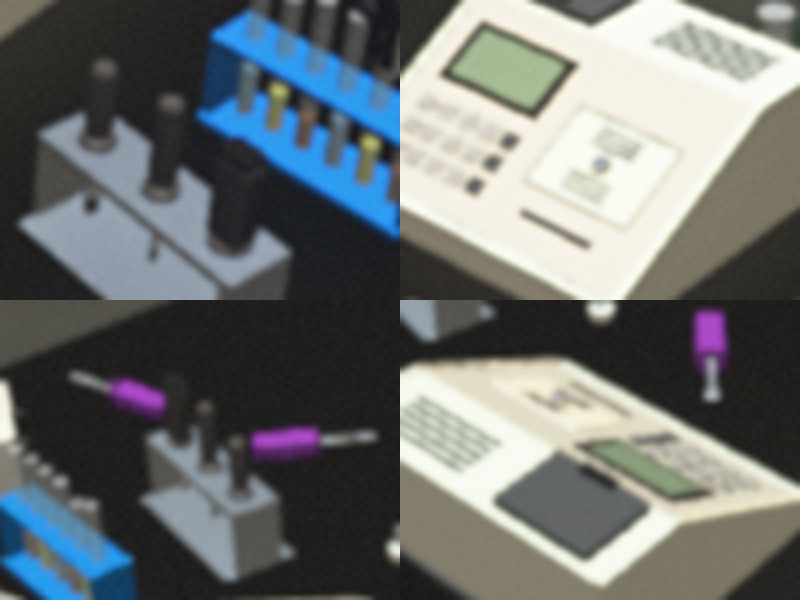

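The picture shows the driver upright and fully down in its hole at (238,195). The other two drivers are undisturbed, the cover is flat, and the robot is clear of everything.

```bash
python3 -c "
from bench import *
print(job_done())"
```

```text
the job is handed in; nothing more can be done
None
```

The cover is home, the screw is tight and the screwdriver is back in its stand hole. I handed the job in at about 39 s of the 72 s allowed; no verdict was reported.

- **Cover:** I pressed all four corners with the closed fingertips, and the two lower ones a second time. Each took 26–36 N without giving, well above the 14 N a clip can need. At the last press the four corners were level to about 0.8 mm. I felt only the upper-left clip snap. The two lower corners first bottomed about 1–1.5 mm lower than on the second press. I put that down to the cover rocking while its upper side was still out.
- **Screw:** I drove it clockwise in two strokes because the last joint ran near its limit after the first. It turned at about 0.05–0.1 N m, then the torque climbed to 0.33 N m and it sank no further, so it is against its stop. The total turn I could see was about 3.1 rad, which is possible for the given start range but was not measured separately.
- **Screwdriver:** it went back in its own hole. The guard met the plate at the same height as when I picked it up, with 12 N of seating force. The last pictures show it upright with the other drivers and the tube rack undisturbed, the cover flat, and the arm clear with no contact force.

I viewed 11 pictures, one over the budget of 10.

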